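# Clip the burnishers into the swing rack and stow it

### The job

Tidy the goldsmith's bench: push the clip rack by its free corner so it swings out on its pin against the red front stop, then press every burnisher on the bench sideways across the rack into a clip place of its own until both ends snap fully home. With all of them clipped in and the rack still out, push the loaded rack back home against its black rear stop and let go. Leave the mug, the pot and the steel block where they stand.

Things in the scene. Friction and masses are not known exactly. Their poses are not given: they have to be found in the camera images.
- tool0: Double-ended burnisher, red grip (may be absent: None): a straight round steel shank 10 mm thick, 143 mm long; round its middle a square grip 40 mm long, 16 x 16 mm, brass ferrules to 23 mm from the middle. About 90 g. Origin at the grip's centre, on the axis; x along the shank (either end may go either way). Lying on the mat its origin is 11 mm above the bench.
- tool1: Double-ended burnisher, yellow grip (may be absent: None): a straight round steel shank 10 mm thick, 143 mm long; round its middle a square grip 40 mm long, 16 x 16 mm, brass ferrules to 23 mm from the middle. About 90 g. Origin at the grip's centre, on the axis; x along the shank (either end may go either way). Lying on the mat its origin is 11 mm above the bench.
- tool2: Double-ended burnisher, green grip (may be absent: None): a straight round steel shank 10 mm thick, 143 mm long; round its middle a square grip 40 mm long, 16 x 16 mm, brass ferrules to 23 mm from the middle. About 90 g. Origin at the grip's centre, on the axis; x along the shank (either end may go either way). Lying on the mat its origin is 11 mm above the bench.
- tool3: Double-ended burnisher, blue grip (may be absent: None): a straight round steel shank 10 mm thick, 143 mm long; round its middle a square grip 40 mm long, 16 x 16 mm, brass ferrules to 23 mm from the middle. About 90 g. Origin at the grip's centre, on the axis; x along the shank (either end may go either way). Lying on the mat its origin is 11 mm above the bench.
- tool4: Double-ended burnisher, orange grip (may be absent: None): a straight round steel shank 10 mm thick, 143 mm long; round its middle a square grip 40 mm long, 16 x 16 mm, brass ferrules to 23 mm from the middle. About 90 g. Origin at the grip's centre, on the axis; x along the shank (either end may go either way). Lying on the mat its origin is 11 mm above the bench.
- rack (a joint): Swing angle of the clip rack about its pin, rad: 0 = home, against the black rear stop; grows clockwise from above as the free end comes towards the robot; 0.5 = out, against the red front stop. Stays where it is left: about 3 N at the free end moves it. A stop block 24 mm high stands at each side of the board, 130 mm from the pin.
- rack_pin (a point): The pin's axis at the board's top. Axes turn with the rack: x along the board from pin to free end, y across it (rearward when home), z up. Wooden board from 30 mm behind the pin to 260 mm beyond, 100 mm wide, from 3 to 27 mm above the bench; pin head 6 mm proud. Two dark steel rails along it, 14 wide, 22 high, centred 36 mm each side of its middle line, carry five pairs of white clips.
- rack_corner_rear (a point): On the rear long side face of the board near its free corner, 245 mm from the pin, at half the board's thickness (15 mm above the bench). Pushing here, towards the robot, swings the rack out. Axes as rack_pin.
- rack_corner_front (a point): On the front (robot-side) long side face of the board near its free corner, 245 mm from the pin, 15 mm above the bench. Pushing here, away from the robot, swings the rack home. Axes as rack_pin.
- clip0 (a point): Clip place 0, 40 mm from the pin: where the centre of a tool fully home lies, along y, 54 mm above the bench. Axes as rack_pin. White spring jaws, mouth up, 12 mm wide, 36 mm each side, take the bare shank; the grip lies between the rails. Mouth flared to 20 mm, top 16 mm above here. Pressed down (about 10 N) it parts the lips 13 mm above and snaps home on the rails.
- clip1 (a point): Clip place 1, 82 mm from the pin: where the centre of a tool fully home lies, along y, 54 mm above the bench. Axes as rack_pin. White spring jaws, mouth up, 12 mm wide, 36 mm each side, take the bare shank; the grip lies between the rails. Mouth flared to 20 mm, top 16 mm above here. Pressed down (about 10 N) it parts the lips 13 mm above and snaps home on the rails.
- clip2 (a point): Clip place 2, 124 mm from the pin: where the centre of a tool fully home lies, along y, 54 mm above the bench. Axes as rack_pin. White spring jaws, mouth up, 12 mm wide, 36 mm each side, take the bare shank; the grip lies between the rails. Mouth flared to 20 mm, top 16 mm above here. Pressed down (about 10 N) it parts the lips 13 mm above and snaps home on the rails.
- clip3 (a point): Clip place 3, 166 mm from the pin: where the centre of a tool fully home lies, along y, 54 mm above the bench. Axes as rack_pin. White spring jaws, mouth up, 12 mm wide, 36 mm each side, take the bare shank; the grip lies between the rails. Mouth flared to 20 mm, top 16 mm above here. Pressed down (about 10 N) it parts the lips 13 mm above and snaps home on the rails.
- clip4 (a point): Clip place 4, 208 mm from the pin: where the centre of a tool fully home lies, along y, 54 mm above the bench. Axes as rack_pin. White spring jaws, mouth up, 12 mm wide, 36 mm each side, take the bare shank; the grip lies between the rails. Mouth flared to 20 mm, top 16 mm above here. Pressed down (about 10 N) it parts the lips 13 mm above and snaps home on the rails.
- mat: Fixed brown leather mat, 340 x 270 x 3 mm, on which the tools lie at the start. Origin under its centre.
- mug: Bystander: brown mug, 72 mm across, 85 mm high. Origin under its centre.
- pot: Bystander: polished steel pot, 84 mm across, 107 mm high. Origin under its centre.
- bench_block: Bystander: dark steel bench block 90 x 70 x 25 mm. Origin under its centre.
Not all that is in view belongs to the job. What is shaped like the tool4 but purple is not meant.

How it is judged:
On the way, in this order (a step that is already met when the one before it is completed fails the run):
1. the rack has been swung out to its front stop (within 0.05 rad) (value of joint rack above 0.45 rad), for 0.2 s.
2. every tool present is home in a clip with the rack still swung out (above 0.38 rad) (height (world z) of tool0 between 0.05 and 0.057 m and angle between the x axis of each of tool0, tool1, tool2, tool3, tool4 and the y axis of rack_pin, either way round below 0.08 rad and (horizontal distance between tool0 and clip0 below 0.01 m or horizontal distance between tool0 and clip1 below 0.01 m or horizontal distance between tool0 and clip2 below 0.01 m or horizontal distance between tool0 and clip3 below 0.01 m or horizontal distance between tool0 and clip4 below 0.01 m) and height (world z) of tool1 between 0.05 and 0.057 m and (horizontal distance between tool1 and clip0 below 0.01 m or horizontal distance between tool1 and clip1 below 0.01 m or horizontal distance between tool1 and clip2 below 0.01 m or horizontal distance between tool1 and clip3 below 0.01 m or horizontal distance between tool1 and clip4 below 0.01 m) and height (world z) of tool2 between 0.05 and 0.057 m and (horizontal distance between tool2 and clip0 below 0.01 m or horizontal distance between tool2 and clip1 below 0.01 m or horizontal distance between tool2 and clip2 below 0.01 m or horizontal distance between tool2 and clip3 below 0.01 m or horizontal distance between tool2 and clip4 below 0.01 m) and height (world z) of tool3 between 0.05 and 0.057 m and (horizontal distance between tool3 and clip0 below 0.01 m or horizontal distance between tool3 and clip1 below 0.01 m or horizontal distance between tool3 and clip2 below 0.01 m or horizontal distance between tool3 and clip3 below 0.01 m or horizontal distance between tool3 and clip4 below 0.01 m) and height (world z) of tool4 between 0.05 and 0.057 m and (horizontal distance between tool4 and clip0 below 0.01 m or horizontal distance between tool4 and clip1 below 0.01 m or horizontal distance between tool4 and clip2 below 0.01 m or horizontal distance between tool4 and clip3 below 0.01 m or horizontal distance between tool4 and clip4 below 0.01 m) and value of joint rack above 0.38 rad), for 0.2 s.
3. the rack has been pushed back home (below 0.05 rad) (value of joint rack below 0.05 rad), for 0.2 s.
At the end, for the whole second after the job is handed in: Every tool present lies across the rack in a clip place of its own: centre 50 to 57 mm above the bench and within 10 mm of the clip place seen from above, axis level and square to the rack within 0.08 rad; rack home within 0.05 rad; all at rest and released (height (world z) of tool0 between 0.05 and 0.057 m and angle between the x axis of each of tool0, tool1, tool2, tool3, tool4 and the y axis of rack_pin, either way round below 0.08 rad and (horizontal distance between tool0 and clip0 below 0.01 m or horizontal distance between tool0 and clip1 below 0.01 m or horizontal distance between tool0 and clip2 below 0.01 m or horizontal distance between tool0 and clip3 below 0.01 m or horizontal distance between tool0 and clip4 below 0.01 m) and height (world z) of tool1 between 0.05 and 0.057 m and (horizontal distance between tool1 and clip0 below 0.01 m or horizontal distance between tool1 and clip1 below 0.01 m or horizontal distance between tool1 and clip2 below 0.01 m or horizontal distance between tool1 and clip3 below 0.01 m or horizontal distance between tool1 and clip4 below 0.01 m) and height (world z) of tool2 between 0.05 and 0.057 m and (horizontal distance between tool2 and clip0 below 0.01 m or horizontal distance between tool2 and clip1 below 0.01 m or horizontal distance between tool2 and clip2 below 0.01 m or horizontal distance between tool2 and clip3 below 0.01 m or horizontal distance between tool2 and clip4 below 0.01 m) and height (world z) of tool3 between 0.05 and 0.057 m and (horizontal distance between tool3 and clip0 below 0.01 m or horizontal distance between tool3 and clip1 below 0.01 m or horizontal distance between tool3 and clip2 below 0.01 m or horizontal distance between tool3 and clip3 below 0.01 m or horizontal distance between tool3 and clip4 below 0.01 m) and height (world z) of tool4 between 0.05 and 0.057 m and (horizontal distance between tool4 and clip0 below 0.01 m or horizontal distance between tool4 and clip1 below 0.01 m or horizontal distance between tool4 and clip2 below 0.01 m or horizontal distance between tool4 and clip3 below 0.01 m or horizontal distance between tool4 and clip4 below 0.01 m) and value of joint rack below 0.05 rad and velocity of joint rack between -0.05 and 0.05 rad/s and linear speed of each of tool0, tool1, tool2, tool3, tool4 below 0.03 m/s); the robot touches nothing.
It fails at once if the mug is moved more than 40 mm (distance of mug from where it was at the start of the episode above 0.04 m).
It fails at once if the pot is moved more than 40 mm (distance of pot from where it was at the start of the episode above 0.04 m).
It fails at once if the bench block is moved more than 40 mm (distance of bench_block from where it was at the start of the episode above 0.04 m).
Of tool0, tool1, tool2, tool3, tool4 only 3 to 5 are there at a start; the rules pass over those that are not, and their reading is None.
At some moment in a run one of tool0, tool1, tool2, tool3, tool4 may be knocked a few centimetres aside while the robot is not near it.
Once in a run the grip may slacken for a moment while it holds something.
It also fails if it takes over 210 s, if anything falls off the work surface, if the arm or the gripper's body presses on something with over 40 N, if the wrist force passes 120 N, or if a joint passes its speed limit or range.

### The arm

A 6-joint arm with a two-finger parallel gripper is mounted at the origin on the work surface. World frame = base frame: x ahead of the robot, y to its left, z up, the work surface at z = 0. Lengths are in m, angles in rad, forces in N, time in s.
With the tool pointing down it reaches from about 0.35 to 0.975 m from the base axis. Payload 17.4 kg.
Tool frame: the origin (TCP) lies between the finger pads; the fingertips stand 8 mm ahead of it and the grasp point (between the pads) lies 11 mm behind it; z points along the fingers, y is the direction in which the jaws open and shut (so a half turn about z gives the same grasp; the last joint's range is limited). The gripper opens to 85 mm and grips with 20 to 120 N. Pads are 22 mm wide; open, the fingers measure 114 mm over their backs; the gripper's body (76 mm by 85 mm) begins 54 mm behind the grasp point. The pads swing forward as they close: fully open they stand 13 mm farther back than shut.
Start: joints at [-0.038, 0.116, 1.442, -0, 1.584, -0.038], TCP at [0.675, -0, 0.239] pointing down, gripper open.
Joint ranges: [-2.83, 2.83], [-0.83, 2.19], [0.07, 2.5], [-1.14, 4.28], [0.01, 3], [-2.97, 2.97]. Speed limits (rad/s): [1.89, 1.89, 2.22, 3.14, 3.14, 3.14].

### API

Orientations are given as a rotation vector (axis times angle).
In Python, from station import robot gives the robot as it stands. The module is installed in compiled form; this text tells all that it offers.
- The arm moves only by the tool apply_moves, never from a script. Its argument "plan" is a list that holds one entry, the list of rows, each a list of 5 numbers: the closure, from -1 (fully open) to 1 (shut), then the shift along the world's x, y, z in mm, then the turn about the world's z in rad. A call has 1 to 12 rows; each row shifts and turns the pose as measured when the row begins; what a row does not reach is not made up. A row lasts 1/12 s, in which the tool goes at most 41.7 mm and 7.16 degrees, less where a joint would pass 70% of its speed; a pose out of reach is approached as far as the arm can. A call with a gripper value outside its range is refused whole. The fingers move at their own pace and stop on an object; the grip force is fixed at half the most. Time passes only in rows, so rows that do not move let the fingers close. It gives the time, the measured TCP pose, the force and the opening at its end, in the units of the state.
- robot.sense(): the state, without advancing time (a new reading comes with each control period).
- robot.capture(name): name is "scene" or "side" or "wrist"; returns a dict with "color" (420x560x3 uint8, red, green, blue), "K" (3x3 intrinsics, pixels), "D" ([k1, k2, p1, p2, k3] as OpenCV has them; the pictures are not rectified), "extrinsics" (4x4, takes a point from world to camera coordinates). Camera axes: x right, y up, looking along -z (the intrinsics and any distortion apply to the point x, -y, -z); pixel columns grow to the right and rows downward; lengths in m; the calibration is good to about 2 mm. A picture is of the moment at which its call begins. There is no depth.
- robot.hand_in(): hands the job in, once; it reports no verdict.
The state is a dict: "clock": time; "qpos": joint angles; "qd": joint speeds; "joint_torque": joint torques, N m; "eef_pos": TCP position; "tool_rot": TCP orientation; "force": force on the tool from outside, world axes, zero at the start; "wrist_torque": the same for the moment, N m; "width": opening from 0.0 (shut) to 1.0 (fully open).
Only numpy, scipy, OpenCV 4.12 (cv2) and the standard library are available. Lean on these libraries where they do the work, as an engineer would, in place of code of your own. Each camera call takes 0.05 s, during which the arm holds its last target. There are 200 camera calls.

## Working session

There is one attempt and no reset: what is moved stays moved. The work goes in short steps, Python scripts to look and compute and a tool call to move; the robot and the scene stay as the last step left them, time stands still between calls to the robot, and variables do not carry over. Pictures are saved under pics/ and viewed, about 12 in all and at most 16, crops included, and the job is handed in when it is done.

Besides the shell and the picture viewer there is one more tool, called after "Request:" as name([rows], argument=value, ...), one row to a line, values as JSON. apply_moves: Moves the arm, as the interface text tells. Its arguments: {"type":"object","properties":{"plan":{"type":"array","items":{"type":"array","items":{"type":"array","items":{"type":"number"}}}}},"required":["plan"]}

```bash
mkdir -p pics; cat > h.py <<'E'
import numpy as np, cv2
from station import robot
def cap(n,save=None):
    c=robot.capture(n)
    if save: cv2.imwrite('pics/'+save,cv2.cvtColor(c['color'],cv2.COLOR_RGB2BGR))
    return c
F=np.diag([1.,-1,-1])
def ray(c,px):
    px=np.array(px,float).reshape(-1,1,2)
    u=cv2.undistortPoints(px,c['K'],np.array(c['D'],float)).reshape(-1,2)
    E=np.array(c['extrinsics']);R=E[:3,:3];o=-R.T@E[:3,3]
    d=(R.T@F@np.c_[u,np.ones(len(u))].T).T
    return o,d
def onz(c,px,z):
    o,d=ray(c,px); return o+d*((z-o[2])/d[:,2])[:,None]
def proj(c,P):
    E=np.array(c['extrinsics']);R=F@E[:3,:3];t=F@E[:3,3]
    return cv2.projectPoints(np.array(P,float).reshape(-1,1,3),cv2.Rodrigues(R)[0],t,c['K'],np.array(c['D'],float))[0].reshape(-1,2)
def tri(c1,p1,c2,p2):
    o1,d1=ray(c1,p1);o2,d2=ray(c2,p2);d1=d1[0];d2=d2[0]
    s=np.linalg.lstsq(np.c_[d1,-d2],o2-o1,rcond=None)[0]
    a=o1+s[0]*d1;b=o2+s[1]*d2
    return (a+b)/2,np.linalg.norm(a-b)
E
python3 - <<'E'
from h import *
ims=[]
for n in ['scene','side','wrist']:
    c=cap(n,n+'0.png'); E=np.array(c['extrinsics']); print(n,-E[:3,:3].T@E[:3,3],c['K'][0][0],c['D'])
s=robot.sense();print(s['tool_rot'],s['force'],s['width'],s['clock'])
E
```

```text
scene [ 1.11515685 -0.50779613  0.77909338] 424.33977559459925 [0.02781006 0.         0.         0.         0.        ]
side [0.39579144 1.02119171 0.95003408] 518.988357193009 [0.0296761 0.        0.        0.        0.       ]
wrist [0.67472931 0.06635633 0.3743407 ] 328.90343297884505 [-0.01411098  0.          0.          0.          0.        ]
[-2.22095015e+00 -2.22099765e+00  9.51223742e-04] [-0.06440891 -0.33955823  0.56300974] 0.9999475672916117 0.15
```

View pics/scene0.png

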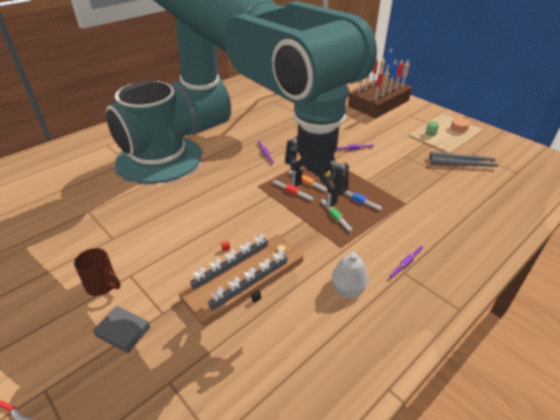

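View pics/side0.png

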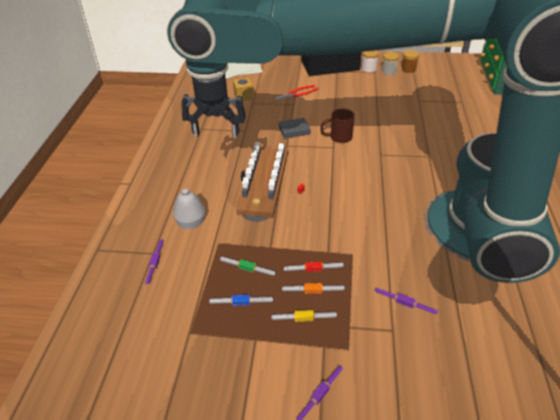

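Side view: five burnishers on the brown mat: green (247,266), red (313,267), orange (313,288), blue (240,300), yellow (304,316). The purple ones at (155,260), (405,300) and (320,392) lie off the mat and are decoys. The orange is clearly distinct, with a plain steel shank. The rack pin is at (257,201), its free end is up near (265,145), and the red stop is at (301,188). All five tools are present.

```bash
cat > det.py <<'E'
from h import *
HUE={'red':[(0,4),(174,180)],'orange':[(8,15)],'yellow':[(22,32)],'green':[(50,75)],'blue':[(105,122)]}
def grips(c,mat):
    hsv=cv2.cvtColor(c['color'],cv2.COLOR_RGB2HSV); out={}
    for k,rs in HUE.items():
        m=sum(((hsv[...,0]>=a)&(hsv[...,0]<=b)) for a,b in rs)>0
        m&=(hsv[...,1]>170)&(hsv[...,2]>110); m&=mat
        n,l,st,ce=cv2.connectedComponentsWithStats(m.astype(np.uint8))
        if n>1:
            i=1+np.argmax(st[1:,4]); out[k]=(ce[i],st[i,4])
    return out
def matmask(c,P):
    m=np.zeros(c['color'].shape[:2],np.uint8); cv2.fillPoly(m,[proj(c,P).astype(np.int32)],1); return m>0
E
python3 - <<'E'
from det import *
S=cap('side');C=cap('scene')
print('pin',tri(S,(256.5,201),C,(282.5,250)))
matS=onz(S,[(216,245),(353,250),(350,345),(194,336)],0.003);print('mat',matS.round(3).tolist())
gs=grips(S,matmask(S,matS));gc=grips(C,matmask(C,matS))
for k in gs:
    print(k,gs[k],gc.get(k), onz(S,gs[k][0],.014).round(4), tri(S,gs[k][0],C,gc[k][0]) if k in gc else None)
for n,c in (('S',S),('C',C)):
  print(n,[ (k,onz(c,p,z).round(3)) for k,p,z in ([('redstop',(301,187),.02),('mug',(342,135),.02)] if n=='S' else [('redstop',(226,245),.02),('blackstop',(256,295),.02)])])
big=cv2.resize(S['color'][130:350,180:440],None,fx=3,fy=3,interpolation=cv2.INTER_CUBIC)[:600*3//3+60]
cv2.imwrite('pics/a.png',cv2.cvtColor(cv2.resize(S['color'][130:350,130:420],(790,599),interpolation=cv2.INTER_CUBIC),cv2.COLOR_RGB2BGR))
E
```

```text
pin (array([ 0.59129652, -0.00795129,  0.0288561 ]), np.float64(0.007830857851058168))
mat [[0.673, 0.134, 0.003], [0.329, 0.124, 0.003], [0.337, 0.396, 0.003], [0.667, 0.402, 0.003]]
red (array([313.22377622, 266.23076923]), np.int32(143)) (array([291.61038961, 189.4025974 ]), np.int32(77)) [[0.4243 0.1952 0.014 ]] (array([0.42391529, 0.19283276, 0.0117782 ]), np.float64(0.0010389639686536351))
orange (array([312.85714286, 287.51612903]), np.int32(217)) (array([305.58536585, 181.02439024]), np.int32(41)) [[0.4216 0.2595 0.014 ]] (array([0.4211008 , 0.25498104, 0.00913305]), np.float64(0.001571816453974236))
yellow (array([303.32960894, 315.31843575]), np.int32(179)) None [[0.4381 0.3379 0.014 ]] None
green (array([246.26923077, 265.01282051]), np.int32(78)) None [[0.5841 0.2042 0.014 ]] None
blue (array([240.31707317, 299.52845528]), np.int32(123)) (array([358. , 198.1]), np.int32(30)) [[0.5819 0.307  0.014 ]] (array([0.58180154, 0.30454887, 0.01130689]), np.float64(0.0015057218269598066))
S [('redstop', array([[ 0.474, -0.089,  0.02 ]])), ('mug', array([[ 0.364, -0.353,  0.02 ]]))]
C [('redstop', array([[ 0.481, -0.093,  0.02 ]])), ('blackstop', array([[ 0.649, -0.139,  0.02 ]]))]
```

View pics/a.png

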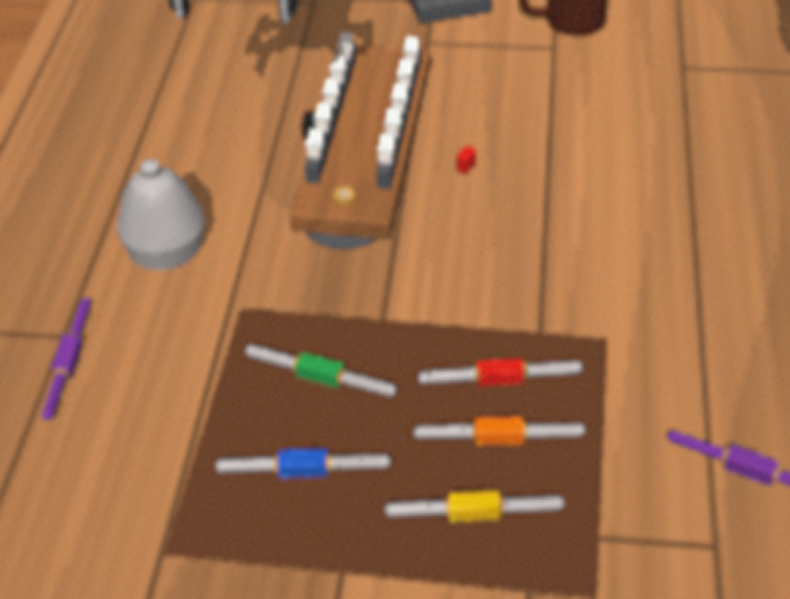

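Request:
apply_moves([
  [[1,-5,-5,18,0],[1,-5,-5,18,0],[1,-5,-5,18,0],[1,-5,-5,18,0],[1,-5,-5,18,0],[1,-5,-5,18,0],[1,-5,-5,18,0],[1,-5,-5,18,0],[1,-5,-5,18,0],[1,-5,-5,18,0],[1,0,0,0,0],[1,0,0,0,0]],
])

```text
clock: 1.25
eef_pos: [0.6205, -0.0518, 0.424]
tool_rot: [-2.218, -2.219, 0.006]
force: [0.8, 0.4, -0.7]
width: 0.001
```

```bash
python3 - <<'E'
from det import *
W=cap('wrist','w1.png');s=robot.sense();print(s['eef_pos'],s['width'],s['clock'])
E
```

```text
[ 0.62048185 -0.05172543  0.42421082] -0.0020696068311934794 1.3
```

View pics/w1.png

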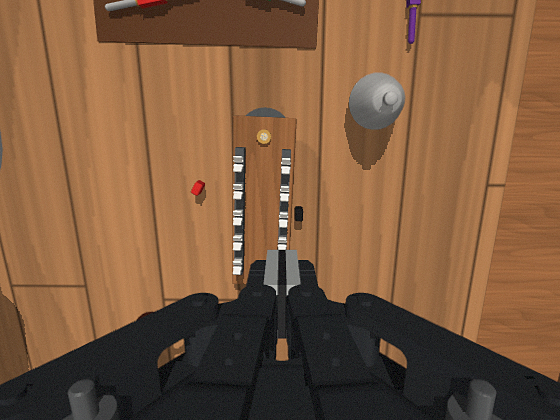

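```bash
python3 - <<'E'
from det import *
W=cap('wrist');S=cap('side');C=cap('scene')
print('pin',onz(W,(264,136),.033),tri(S,(256.5,201),W,(264,136)))
print('corners',onz(W,[(236,116),(297,119)],.027))
print('stops',onz(W,[(198,187),(299,213)],.02))
hsv=cv2.cvtColor(W['color'],cv2.COLOR_RGB2HSV)
m=((hsv[...,1]<40)&(hsv[...,2]>190)).astype(np.uint8);m[:140]=0;m[285:]=0;m[:,:225]=0;m[:,300:]=0
n,l,st,ce=cv2.connectedComponentsWithStats(m)
for i in range(1,n):
    if st[i,4]>20: print(ce[i].round(1),st[i].tolist(),onz(W,ce[i],.070).round(4))
E
```

```text
pin [[ 0.59066261 -0.0056075   0.033     ]] (array([ 0.5890059 , -0.00602299,  0.03279346]), np.float64(0.003382021335222881))
corners [[0.54702611 0.02462098 0.027     ]
 [0.64218598 0.02013817 0.027     ]]
stops [[ 0.4785016  -0.08929594  0.02      ]
 [ 0.64783347 -0.13398866  0.02      ]]
[237.3 167. ] [233, 164, 10, 8, 59] [[ 0.5523 -0.0493  0.07  ]]
[285.3 169.3] [281, 166, 9, 8, 57] [[ 0.6239 -0.0527  0.07  ]]
[237.  194.6] [233, 191, 9, 8, 58] [[ 0.5505 -0.0913  0.07  ]]
[283.7 196.7] [280, 193, 9, 8, 59] [[ 0.6216 -0.0945  0.07  ]]
[236.9 220.9] [233, 218, 9, 7, 56] [[ 0.5489 -0.1332  0.07  ]]
[282.5 223. ] [279, 220, 8, 7, 56] [[ 0.6199 -0.1364  0.07  ]]
[237.3 236. ] [233, 235, 9, 3, 23] [[ 0.5487 -0.1581  0.07  ]]
[282. 238.] [279, 237, 7, 3, 21] [[ 0.6191 -0.1612  0.07  ]]
[236.7 245.8] [233, 242, 9, 8, 56] [[ 0.5471 -0.1745  0.07  ]]
[281.2 246.7] [278, 244, 8, 6, 42] [[ 0.6179 -0.1759  0.07  ]]
[236.7 260.7] [233, 259, 8, 4, 26] [[ 0.5462 -0.2001  0.07  ]]
[236.3 269.7] [233, 266, 8, 8, 55] [[ 0.545  -0.2159  0.07  ]]
```

Request:
apply_moves([
  [[1,10,-34,-22,0],[1,10,-34,-22,0],[1,10,-34,-22,0],[1,10,-34,-22,0],[1,10,-34,-22,0],[1,10,-34,-22,0],[1,0,0,-35,0],[1,0,0,-35,0],[1,0,0,-35,0],[1,0,0,-35,0],[1,0,0,-35,0],[1,0,0,-35,0]],
])

```text
clock: 2.45
eef_pos: [0.6789, -0.2576, 0.0647]
tool_rot: [-2.21, -2.222, 0.006]
force: [1.5, -0.7, 0.0]
width: -0.001
```

Request:
apply_moves([
  [[1,0,2,-25,0],[1,0,0,-20,0],[1,-10,0,0,0],[1,-15,0,0,0],[1,-15,0,0,0],[1,-15,0,0,0],[1,-15,0,0,0],[1,-15,0,0,0],[1,-15,0,0,0],[1,-15,0,0,0],[1,-15,0,0,0],[1,0,0,0,0]],
])

```text
clock: 3.45
eef_pos: [0.5499, -0.2523, 0.008]
tool_rot: [2.208, 2.229, 0.006]
force: [-4.6, -1.2, 6.0]
width: -0.0
```

Request:
apply_moves([
  [[1,0,0,8,0],[1,-10,0,2,0],[1,-8,0,0,0],[1,-8,0,0,0],[1,-6,0,0,0],[1,-4,0,0,0],[1,-3,0,0,0],[1,0,0,0,0]],
])

```text
clock: 4.12
eef_pos: [0.5258, -0.2545, 0.0211]
tool_rot: [2.179, 2.201, 0.042]
force: [4.6, -1.5, -3.5]
width: -0.001
```

Request:
apply_moves([
  [[1,-6,0,-1,0],[1,-6,0,-1,0],[1,-6,0,0,0],[1,-6,0,0,0],[1,0,0,0,0]],
])

```text
clock: 4.53
eef_pos: [0.5224, -0.2586, 0.0257]
tool_rot: [2.144, 2.163, 0.085]
force: [0.8, -0.9, 3.1]
width: -0.0
```

```bash
python3 - <<'E'
from det import *
S=cap('side');s=robot.sense();print(s['eef_pos'],s['force'],s['tool_rot'],s['qpos'])
cv2.imwrite('pics/b.png',cv2.cvtColor(cv2.resize(S['color'][60:340,150:420],(750,600*7//6*0+600),interpolation=cv2.INTER_CUBIC),cv2.COLOR_RGB2BGR))
E
```

```text
[ 0.52216121 -0.25854918  0.02587372] [ 8.5339386  -3.77096932  1.36868233] [2.14442116 2.16407531 0.08388795] [-0.51739564 -0.00308889  1.92789987  0.03192825  1.11201598 -0.53915859]
```

View pics/b.png

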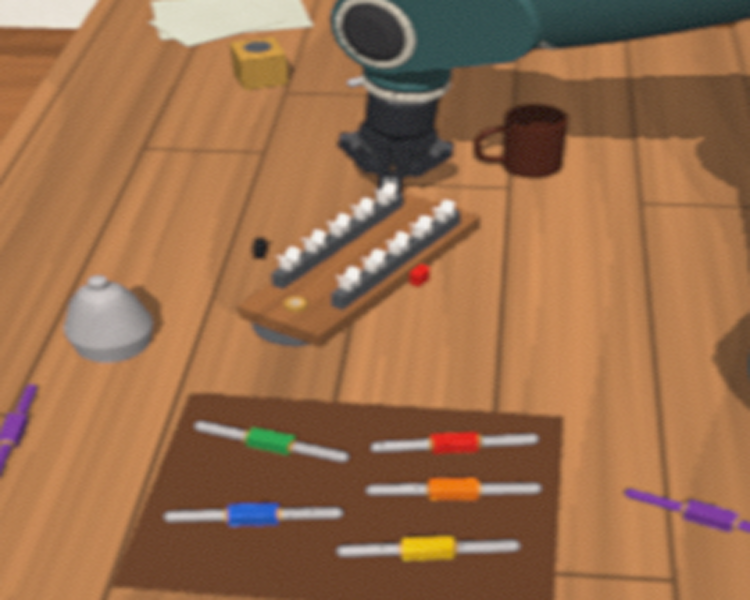

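Rack is against the red stop at (420,273 in crop). Retreat, and check whether the tilt relaxes.

Request:
apply_moves([
  [[1,12,0,0,0],[1,15,0,0,0],[1,15,0,10,0],[1,0,0,35,0],[1,0,0,35,0],[1,0,0,35,0],[1,0,0,35,0],[1,0,0,0,0]],
])

```text
clock: 5.25
eef_pos: [0.5649, -0.2558, 0.1766]
tool_rot: [2.153, 2.174, 0.076]
force: [-0.2, 0.0, 1.4]
width: 0.004
```

```bash
python3 - <<'E'
from det import *
from scipy.spatial.transform import Rotation as R
s=robot.sense();M=R.from_rotvec(s['tool_rot']).as_matrix();print(s['eef_pos'],M.round(3),s['force'],s['clock'])
E
```

```text
[ 0.56486673 -0.2558196   0.17661064] [[-0.009  0.996  0.092]
 [ 1.     0.011 -0.021]
 [-0.022  0.092 -0.996]] [-0.20968069  0.01605077  1.36478535] 5.25
```

Request:
apply_moves([
  [[1,0,0,0,-0.122],[1,0,0,0,-0.122],[1,0,0,0,-0.122],[1,0,0,0,-0.122],[1,0,0,0,-0.122],[1,0,0,0,-0.122],[1,0,0,0,-0.122],[1,0,0,0,-0.122],[1,0,0,0,-0.122],[1,0,0,0,-0.122],[1,0,0,0,-0.122],[1,0,0,0,-0.122]],
])

```text
clock: 6.25
eef_pos: [0.568, -0.2541, 0.1738]
tool_rot: [3.05, 0.127, -0.04]
force: [-0.2, -0.8, 0.4]
width: -0.004
```

Request:
apply_moves([
  [[1,0,0,0,-0.122],[1,0,0,0,-0.122],[1,0,0,0,-0.122],[1,0,0,0,-0.122],[1,0,0,0,-0.122],[1,0,0,0,-0.122],[1,0,0,0,-0.122],[1,0,0,-10,-0.122],[1,0,0,-30,-0.122],[1,0,0,-30,-0.122],[1,0,0,-30,-0.122],[1,0,0,-25,-0.122]],
])

```text
clock: 7.25
eef_pos: [0.5729, -0.2523, 0.0435]
tool_rot: [2.349, -2.012, -0.129]
force: [0.1, -0.0, -0.0]
width: 0.001
```

```bash
cat > st.py <<'E'
from det import *
from scipy.spatial.transform import Rotation as R
s=robot.sense();M=R.from_rotvec(s['tool_rot']).as_matrix();print(s['eef_pos'].round(4) if hasattr(s['eef_pos'],'round') else s['eef_pos'],'z',M[:,2].round(3),'jaw',M[:,1].round(3),'F',np.round(s['force'],1),'w',round(s['width'],3),'t',s['clock'],'q6',s['qpos'][5])
E
python3 st.py
```

```text
[ 0.5729 -0.2523  0.0435] z [-0.093  0.02  -0.995] jaw [-0.984 -0.155  0.089] F [ 0.1 -0.  -0. ] w 0.001 t 7.25 q6 2.54759421205925
```

Request:
apply_moves([
  [[1,-12,0,-20,0],[1,-12,0,0,0],[1,-10,0,0,0],[1,-8,0,0,0],[1,-6,0,0,0],[1,-6,0,-1,0],[1,-6,0,-1,0]],
])

```text
clock: 7.83
eef_pos: [0.5263, -0.2495, 0.013]
tool_rot: [2.357, -2.039, -0.096]
force: [57.0, 0.1, -26.6]
width: 0.001
```

```bash
python3 st.py
```

```text
[ 0.5263 -0.2495  0.013 ] z [-0.062  0.022 -0.998] jaw [-0.988 -0.144  0.058] F [ 57.    0.1 -26.6] w 0.001 t 7.8333 q6 2.5181426372728475
```

Request:
apply_moves([
  [[1,-2,0,2,0],[1,-3,0,1,0],[1,-3,0,0,0],[1,-3,0,0,0]],
])

```text
clock: 8.17
eef_pos: [0.5264, -0.2506, 0.0174]
tool_rot: [2.369, -2.046, -0.056]
force: [29.2, -1.8, -19.1]
width: -0.001
```

```bash
python3 st.py
```

```text
[ 0.5264 -0.2506  0.0174] z [-0.034  0.015 -0.999] jaw [-0.989 -0.146  0.032] F [ 29.2  -1.8 -19.1] w -0.001 t 8.1667 q6 2.5097975393518968
```

Works nicely; a few more.

Request:
apply_moves([
  [[1,-3,0,0,0],[1,-3,0,0,0],[1,-3,0,0,0],[1,-3,0,0,0],[1,-2,0,0,0],[1,10,0,0,0],[1,15,0,5,0],[1,0,0,35,0],[1,0,0,40,0],[1,0,0,40,0],[1,0,0,40,0]],
])

```text
clock: 9.08
eef_pos: [0.5503, -0.2488, 0.1742]
tool_rot: [-2.378, 2.05, 0.033]
force: [-0.1, -0.7, 0.2]
width: 0.001
```

```bash
python3 st.py
```

```text
[ 0.5503 -0.2488  0.1742] z [-0.015  0.015 -1.   ] jaw [-0.989 -0.147  0.012] F [-0.1 -0.7  0.2] w 0.001 t 9.0833 q6 2.5234352615437414
```

Request:
apply_moves([
  [[1,-5,27,22,0.12],[1,-5,27,22,0.12],[1,-5,27,22,0.12],[1,-5,27,22,0.12],[1,-5,27,22,0.12],[1,-5,27,22,0.12],[1,-5,27,22,0.12],[1,-5,27,22,0.12],[1,-5,27,22,0.12],[1,-5,27,22,0.12],[1,-5,27,22,0.12],[1,0,0,0,0.1]],
])

```text
clock: 10.08
eef_pos: [0.4926, 0.0611, 0.4421]
tool_rot: [3.131, 0.081, -0.008]
force: [0.2, -0.1, 0.3]
width: -0.0
```

```bash
python3 st.py; python3 -c "
from h import *
cap('wrist','w2.png')"
```

```text
[0.4926 0.0611 0.4421] z [-0.005 -0.01  -1.   ] jaw [ 0.052 -0.999  0.01 ] F [ 0.2 -0.1  0.3] w -0.0 t 10.0833 q6 1.5930674148193222
```

View pics/w2.png

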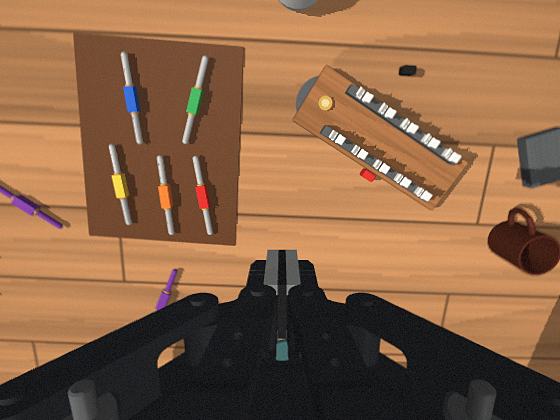

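Wrist view from above: blue (131,99), green (194,102), yellow (120,186), orange (165,196) and red (204,196) all on the mat; pin at (325,103); rack against the red stop (368,174).

```bash
cat > meas.py <<'E'
from det import *
MAT=np.array([[0.673,0.134,.003],[.331,.124,.003],[.331,.4,.003],[.667,.402,.003]])
def tools(c):
    g=grips(c,matmask(c,MAT)); hsv=cv2.cvtColor(c['color'],cv2.COLOR_RGB2HSV); out={}
    steel=((hsv[...,1]<60)&(hsv[...,2]>100))
    for k,(ce,a) in g.items():
        ctr=onz(c,ce,.018)[0]
        ys,xs=np.nonzero(steel); P=onz(c,np.c_[xs,ys],.014)
        d=np.linalg.norm(P[:,:2]-ctr[:2],axis=1)
        P=P[(d<.076)&(d>.022)][:,:2]-ctr[:2]
        a0=[np.sum(np.abs(P@[-np.sin(t),np.cos(t)])<.008) for t in np.radians(range(180))]
        t=np.radians(np.argmax(a0)); P=P[np.abs(P@[-np.sin(t),np.cos(t)])<.009]
        q=P@[np.cos(t),np.sin(t)]; mid=(np.percentile(q,.5)+np.percentile(q,99.5))/2
        mx=P.mean(0);w,v=np.linalg.eigh(np.cov(P.T));v=v[:,1];v*=np.sign(v[0]); 
        ctr2=ctr[:2]
        out[k]=(ctr2,np.degrees(np.arctan2(v[1],v[0])),mx+ctr2,len(P),np.ptp(q))
    return out
E
python3 - <<'E'
from meas import *
W=cap('wrist');S=cap('side')
for k,v in tools(W).items(): print(k,v[0].round(4),round(v[1],1),v[2].round(4),v[3],round(v[4],3))
gs=grips(S,matmask(S,MAT));gw=grips(W,matmask(W,MAT))
for k in gs: print(k,[np.round(x,4) for x in tri(S,gs[k][0],W,gw[k][0])])
print('pin',onz(W,(325,103),.033))
hsv=cv2.cvtColor(W['color'],cv2.COLOR_RGB2HSV)
m=((hsv[...,1]<40)&(hsv[...,2]>190)).astype(np.uint8);m[:80]=0;m[210:]=0;m[:,:315]=0;m[:,475:]=0
n,l,st,ce=cv2.connectedComponentsWithStats(m)
for i in range(1,n):
    if st[i,4]>12: print(ce[i].round(1),st[i].tolist(),onz(W,ce[i],.068)[0,:2].round(4))
cv2.imwrite('pics/c.png',cv2.cvtColor(cv2.resize(W['color'][60:220,290:490],(750,600),interpolation=cv2.INTER_CUBIC),cv2.COLOR_RGB2BGR))
E
```

```text
red [0.4253 0.1936] 9.9 [0.4304 0.1946] 281 0.141
orange [0.4233 0.258 ] 5.9 [0.4268 0.2593] 301 0.141
yellow [0.4387 0.3341] 7.6 [0.441  0.3371] 331 0.141
green [0.5673 0.2135] -15.6 [0.5863 0.2039] 238 0.128
blue [0.5827 0.3069] 6.6 [0.5854 0.3066] 388 0.141
red [array([0.4242, 0.1946, 0.0136]), np.float64(0.0001)]
orange [array([0.422 , 0.2594, 0.0137]), np.float64(0.0006)]
yellow [array([0.4377, 0.3367, 0.0127]), np.float64(0.0004)]
green [array([0.5745, 0.213 , 0.025 ]), np.float64(0.0148)]
blue [array([0.5821, 0.3079, 0.0153]), np.float64(0.0015)]
pin [[ 0.58981997 -0.00632323  0.033     ]]
[359.5  93.7] [356, 88, 9, 12, 38] [ 0.6039 -0.0509]
[367.3  98.1] [362, 93, 12, 11, 75] [ 0.5985 -0.0632]
[382.3 109.7] [378, 104, 10, 11, 41] [ 0.5837 -0.0876]
[389.9 114. ] [385, 109, 11, 11, 73] [ 0.5783 -0.0998]
[404.3 124.8] [400, 120, 10, 11, 46] [ 0.5641 -0.1237]
[411.8 129.6] [406, 125, 13, 10, 76] [ 0.558  -0.1362]
[330.6 134.3] [328, 131, 6, 8, 18] [ 0.5435 -0.0143]
[333.7 137.1] [331, 133, 6, 8, 14] [ 0.5398 -0.0194]
[339.2 140. ] [335, 135, 10, 11, 64] [ 0.536  -0.0282]
[425.2 140.2] [421, 136, 10, 10, 51] [ 0.5436 -0.1593]
[433.1 144.7] [427, 140, 13, 10, 80] [ 0.5377 -0.1726]
[354.2 150.6] [351, 146, 8, 10, 33] [ 0.5215 -0.0529]
[361.7 154.9] [357, 150, 11, 11, 67] [ 0.5157 -0.065 ]
[450.6 157.6] [441, 151, 20, 14, 140] [ 0.5199 -0.2034]
[375.9 164.6] [372, 161, 9, 9, 36] [ 0.5023 -0.089 ]
[383.1 169.5] [378, 165, 11, 10, 68] [ 0.4953 -0.1012]
[401.5 181.8] [393, 175, 18, 14, 112] [ 0.4778 -0.1329]
[421.6 195.7] [413, 189, 18, 14, 119] [ 0.4575 -0.1687]
```

View pics/c.png

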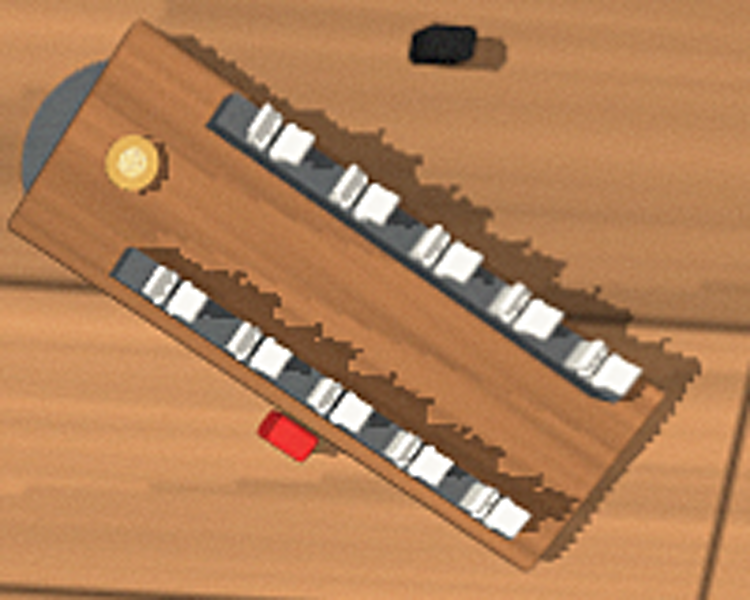

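The rack angle matches the out stop (axis about -119°). Next, refined tool centres from the shank ends.

```bash
cat > ends.py <<'E'
from meas import *
def fine(c,g0):
    """shank extents along fitted line; g0 rough centres"""
    hsv=cv2.cvtColor(c['color'],cv2.COLOR_RGB2HSV)
    brown=(hsv[...,0]<18)&(hsv[...,1]>90)&(hsv[...,2]<150)
    m=(matmask(c,MAT)&~brown).astype(np.uint8)
    m=cv2.morphologyEx(m,cv2.MORPH_OPEN,np.ones((2,2),np.uint8))
    n,l,st,ce=cv2.connectedComponentsWithStats(m)
    for k,p in g0.items():
        d=[np.linalg.norm(onz(c,ce[i],.014)[0,:2]-p) if 150<st[i,4]<4000 else 9 for i in range(n)]
        i=int(np.argmin(d)); 
        if d[i]>.05: print(k,'none');continue
        ys,xs=np.nonzero(l==i);P=onz(c,np.c_[xs,ys],.013)[:,:2]
        mu=P.mean(0);w,v=np.linalg.eigh(np.cov(P.T));v=v[:,1]*np.sign(v[0,1]);q=(P-mu)@v
        print(k,(mu+v*(q.min()+q.max())/2).round(4),'ang',np.degrees(np.arctan2(v[1],v[0])).round(1),'len',np.ptp(q).round(3))
G={'red':(.4253,.194),'orange':(.4233,.2587),'yellow':(.4382,.3355),'green':(.585,.204),'blue':(.5825,.307)}
if __name__=='__main__':
    for n in ('wrist','side'): print(n);fine(cap(n),G)
E
python3 ends.py
```

```text
wrist
red [0.4225 0.1926] ang 9.8 len 0.143
orange [0.4207 0.2582] ang 5.8 len 0.143
yellow [0.4365 0.3354] ang 7.6 len 0.143
green [0.5823 0.2027] ang -15.1 len 0.143
blue [0.5802 0.3049] ang 6.8 len 0.143
side
red [0.4221 0.197 ] ang 9.9 len 0.144
orange [0.4199 0.2622] ang 5.9 len 0.144
yellow [0.4343 0.3395] ang 7.6 len 0.144
green [0.5796 0.2074] ang -15.8 len 0.146
blue [0.578  0.3091] ang 6.7 len 0.144
```

Request:
apply_moves([
  [[-0.2,-7,13,-34,0.06],[-0.2,-7,13,-34,0.06],[-0.2,-7,13,-34,0],[-0.2,-7,13,-34,0],[-0.2,-7,13,-34,0],[-0.2,-7,13,-34,0],[-0.2,-7,13,-34,0],[-0.2,-7,13,-34,0],[-0.2,-7,13,-34,0],[-0.2,-7,13,-34,0],[-0.2,0,0,0,0],[-0.2,0,0,0,0]],
])

```text
clock: 11.33
eef_pos: [0.4159, 0.1796, 0.0713]
tool_rot: [3.119, 0.167, -0.039]
force: [-0.3, -0.4, 2.0]
width: 0.603
```

```bash
python3 st.py
```

```text
[0.4159 0.1796 0.0713] z [-0.024 -0.019 -1.   ] jaw [ 0.107 -0.994  0.017] F [-0.3 -0.4  2. ] w 0.603 t 11.3333 q6 1.823477506798116
```

Request:
apply_moves([
  [[-0.2,3,8,-15,0.06],[-0.2,3,7,-15,0],[-0.2,0,0,-14,0],[-0.2,0,0,-10,0],[-0.2,0,0,0,0],[-0.2,0,0,0,0]],
])

```text
clock: 11.83
eef_pos: [0.4281, 0.1914, 0.0233]
tool_rot: [3.114, 0.243, -0.028]
force: [0.7, 0.0, 0.1]
width: 0.596
```

```bash
python3 st.py
```

```text
[0.4281 0.1914 0.0233] z [-0.016 -0.019 -1.   ] jaw [ 0.155 -0.988  0.016] F [0.7 0.  0.1] w 0.596 t 11.8333 q6 1.792511508041217
```

Request:
apply_moves([
  [[-0.2,-5,3,-5,0],[-0.2,0,0,-4,0],[-0.2,0,0,0,0],[1,0,0,0,0],[1,0,0,0,0],[1,0,0,0,0],[1,0,0,0,0],[1,0,0,0,0]],
])

```text
clock: 12.5
eef_pos: [0.4247, 0.1944, 0.018]
tool_rot: [3.116, 0.239, -0.019]
force: [0.4, -0.0, -0.7]
width: 0.163
```

```bash
python3 st.py
```

```text
[0.4247 0.1944 0.018 ] z [-0.011 -0.017 -1.   ] jaw [ 0.153 -0.988  0.015] F [ 0.4 -0.  -0.7] w 0.163 t 12.5 q6 1.803898664517101
```

Request:
apply_moves([
  [[0.2,0,0,0,0],[0.2,0,0,0,0],[0.2,-2,0,-3,0],[0.2,0,0,-3,0],[0.2,0,0,0,0],[1,0,0,0,0],[1,0,0,0,0],[1,0,0,0,0],[1,0,0,0,0]],
])

```text
clock: 13.25
eef_pos: [0.4226, 0.1948, 0.0117]
tool_rot: [3.117, 0.239, -0.019]
force: [-0.7, 0.1, -1.7]
width: 0.172
```

```bash
python3 st.py
```

```text
[0.4226 0.1948 0.0117] z [-0.011 -0.017 -1.   ] jaw [ 0.153 -0.988  0.015] F [-0.7  0.1 -1.7] w 0.172 t 13.25 q6 1.8058224796586415
```

Request:
apply_moves([
  [[1,0,0,10,0],[1,0,0,35,0],[1,0,0,35,0],[1,7,-32,25,-0.11],[1,7,-32,15,-0.11],[1,7,-32,0,-0.11],[1,7,-32,0,-0.11],[1,7,-32,0,-0.11],[1,7,-32,0,-0.11],[1,7,-32,0,0],[1,7,-32,0,0],[1,0,-32,0,0]],
])

```text
clock: 14.25
eef_pos: [0.4762, -0.1025, 0.1467]
tool_rot: [3.024, -0.823, -0.018]
force: [0.3, -0.1, -1.8]
width: 0.171
```

Request:
apply_moves([
  [[1,0,-30,0,0],[1,0,-30,0,0],[1,0,0,0,0]],
])

```text
clock: 14.5
eef_pos: [0.4752, -0.1702, 0.1489]
tool_rot: [3.021, -0.828, -0.017]
force: [0.7, 0.1, -1.9]
width: 0.173
```

```bash
python3 st.py
```

```text
[ 0.4752 -0.1702  0.1489] z [-0.013 -0.006 -1.   ] jaw [-0.51  -0.86   0.012] F [ 0.7  0.1 -1.9] w 0.173 t 14.5 q6 1.718385983222816
```

Request:
apply_moves([
  [[1,7,-8,-15,0.02],[1,6,-8,-15,0.01],[1,0,0,-10,0],[1,0,0,0,0],[1,0,0,0,0]],
])

```text
clock: 14.92
eef_pos: [0.4879, -0.1887, 0.1109]
tool_rot: [3.031, -0.788, -0.014]
force: [0.7, -0.0, -0.3]
width: 0.17
```

```bash
python3 st.py; python3 - <<'E'
from h import *
W=cap('wrist');S=cap('side')
a=cv2.resize(W['color'][150:420,100:460],(400,300));b=cv2.resize(S['color'][90:190,230:363],(400,300),interpolation=cv2.INTER_CUBIC)
cv2.imwrite('pics/d.png',cv2.cvtColor(np.hstack([a,b]),cv2.COLOR_RGB2BGR))
E
```

```text
[ 0.4879 -0.1887  0.1109] z [-0.011 -0.007 -1.   ] jaw [-0.487 -0.873  0.012] F [ 0.7 -0.  -0.3] w 0.17 t 14.9167 q6 1.6697704570356386
```

View pics/d.png

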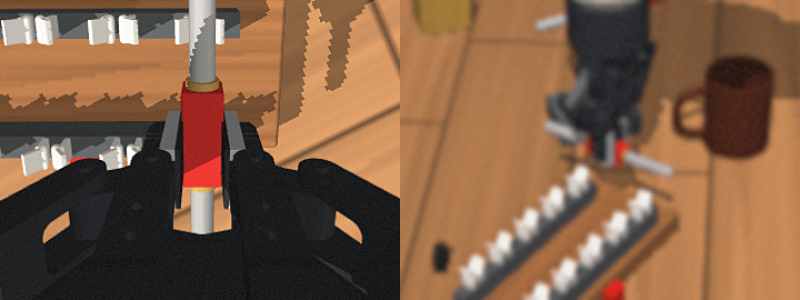

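Request:
apply_moves([
  [[1,0,0,-12,0],[1,0,0,-12,0],[1,0,0,-6,0],[1,0,0,-6,0],[1,0,0,-6,0],[1,0,0,-6,0],[1,0,0,-6,0]],
])

```text
clock: 15.6
eef_pos: [0.4889, -0.1878, 0.0557]
tool_rot: [3.031, -0.785, -0.005]
force: [-0.3, -2.5, -2.6]
width: 0.175
```

```bash
python3 st.py
```

```text
[ 0.4889 -0.1878  0.0557] z [-0.006 -0.01  -1.   ] jaw [-0.486 -0.874  0.011] F [-0.3 -2.5 -2.6] w 0.175 t 15.6 q6 1.6718681199505234
```

Request:
apply_moves([
  [[1,0,0,-3,0],[1,0,0,-3,0],[1,0,0,0,0]],
])

```text
clock: 15.85
eef_pos: [0.4921, -0.1896, 0.0549]
tool_rot: [3.029, -0.784, 0.008]
force: [-2.1, 3.5, -9.6]
width: 0.169
```

```bash
python3 st.py
```

```text
[ 0.4921 -0.1896  0.0549] z [ 0.002 -0.014 -1.   ] jaw [-0.485 -0.874  0.011] F [-2.1  3.5 -9.6] w 0.169 t 15.85 q6 1.6716064124162022
```

Request:
apply_moves([
  [[0.4,0,0,0,0],[0.4,0,0,0,0],[0.4,0,0,0,0],[0.4,0,0,20,0],[0.4,0,0,35,0],[0.4,0,0,35,0],[0.4,-6,30,10,0.08],[0.2,-6,30,10,0.08],[0,-6,30,10,0.08],[-0.2,-6,30,0,0.08],[-0.2,-6,30,0,0.08],[-0.2,0,0,0,0.08]],
])

```text
clock: 16.85
eef_pos: [0.4581, -0.0342, 0.1759]
tool_rot: [3.13, -0.022, 0.006]
force: [-0.7, -0.1, -0.9]
width: 0.603
```

```bash
python3 st.py; python3 ends.py; python3 - <<'E'
from h import *
W=cap('wrist');S=cap('side')
a=cv2.resize(W['color'],(400,300));b=cv2.resize(S['color'][90:240,210:410],(400,300),interpolation=cv2.INTER_CUBIC)
cv2.imwrite('pics/e.png',cv2.cvtColor(np.hstack([a,b]),cv2.COLOR_RGB2BGR))
E
```

```text
[ 0.4581 -0.0342  0.1759] z [ 0.004 -0.012 -1.   ] jaw [-0.014 -1.     0.012] F [-0.7 -0.1 -0.9] w 0.603 t 16.85 q6 1.462098834906947
wrist
red none
orange none
yellow none
green [0.5911 0.193 ] ang -10.0 len 0.067
blue none
side
red none
orange [0.4199 0.2623] ang 5.9 len 0.144
yellow [0.4343 0.3396] ang 7.5 len 0.144
green [0.5796 0.2074] ang -15.7 len 0.146
blue [0.578  0.3091] ang 6.7 len 0.144
```

View pics/e.png

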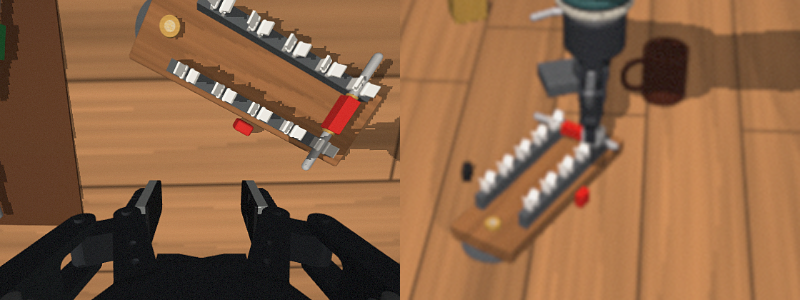

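Request:
apply_moves([
  [[-0.2,-4,32,0,0.06],[-0.2,-4,32,0,0.06],[-0.2,-4,32,0,0],[-0.2,-4,32,-10,0],[-0.2,-4,32,-20,0],[-0.2,-4,32,-20,0],[-0.2,-4,32,-20,0],[-0.2,-4,32,-20,0],[-0.2,-4,32,-10,0],[-0.2,0,0,0,0],[-0.2,0,0,0,0]],
])

```text
clock: 17.97
eef_pos: [0.4237, 0.2521, 0.068]
tool_rot: [3.124, 0.077, 0.002]
force: [-0.2, -0.0, 1.0]
width: 0.602
```

```bash
python3 st.py
```

```text
[0.4237 0.2521 0.068 ] z [ 0.001 -0.017 -1.   ] jaw [ 0.049 -0.999  0.017] F [-0.2 -0.   1. ] w 0.602 t 17.9667 q6 2.0197105898718135
```

Request:
apply_moves([
  [[-0.2,-4,5,-14,0.055],[-0.2,-4,4,-14,0],[-0.2,0,0,-12,0],[-0.2,0,0,-6,0],[-0.2,0,0,0,0]],
])

```text
clock: 18.38
eef_pos: [0.4188, 0.2573, 0.0203]
tool_rot: [3.121, 0.145, 0.003]
force: [0.1, -0.4, -0.4]
width: 0.602
```

```bash
python3 st.py
```

```text
[0.4188 0.2573 0.0203] z [ 0.003 -0.018 -1.   ] jaw [ 0.093 -0.996  0.018] F [ 0.1 -0.4 -0.4] w 0.602 t 18.3833 q6 1.992732700953154
```

Now lower, grip, lift, and start carrying.

Request:
apply_moves([
  [[-0.2,1,3,-5,0],[-0.2,0,0,-3,0],[0.3,0,0,0,0],[1,0,0,0,0],[1,0,0,0,0],[1,0,0,0,0],[1,0,0,0,0],[1,0,0,0,0]],
])

```text
clock: 19.05
eef_pos: [0.4222, 0.2594, 0.0142]
tool_rot: [3.122, 0.137, 0.007]
force: [0.9, -0.2, -1.4]
width: 0.166
```

```bash
python3 st.py
```

```text
[0.4222 0.2594 0.0142] z [ 0.005 -0.016 -1.   ] jaw [ 0.088 -0.996  0.017] F [ 0.9 -0.2 -1.4] w 0.166 t 19.05 q6 1.9982333254942553
```

Request:
apply_moves([
  [[1,0,0,10,0],[1,0,0,35,0],[1,0,0,35,0],[1,7,-32,25,-0.1],[1,7,-32,15,-0.1],[1,7,-32,5,-0.1],[1,7,-32,0,-0.1],[1,7,-32,0,-0.1],[1,7,-32,0,-0.07],[1,7,-32,0,0],[1,7,-32,0,0],[1,7,-32,0,0]],
])

```text
clock: 20.05
eef_pos: [0.4825, -0.0368, 0.1558]
tool_rot: [3.032, -0.775, 0.01]
force: [0.8, 1.0, -0.0]
width: 0.169
```

Request:
apply_moves([
  [[1,7,-30,0,0],[1,7,-30,0,0],[1,7,-30,0,0],[1,0,0,0,0]],
])

```text
clock: 20.38
eef_pos: [0.5038, -0.1362, 0.1598]
tool_rot: [3.029, -0.78, 0.016]
force: [0.5, 0.5, -0.6]
width: 0.17
```

```bash
python3 st.py; python3 ends.py | tail -6
```

```text
[ 0.5038 -0.1362  0.1598] z [ 0.007 -0.016 -1.   ] jaw [-0.483 -0.875  0.011] F [ 0.5  0.5 -0.6] w 0.17 t 20.3833 q6 1.770514914285642
side
red none
orange none
yellow [0.4343 0.3395] ang 7.6 len 0.144
green [0.5796 0.2073] ang -15.7 len 0.146
blue [0.578  0.3091] ang 6.5 len 0.144
```

Request:
apply_moves([
  [[1,3,-8,-18,0],[1,3,-7,-18,0],[1,0,0,-14,0],[1,0,0,0,0],[1,0,0,0,0]],
])

```text
clock: 20.9
eef_pos: [0.5094, -0.1444, 0.1113]
tool_rot: [3.033, -0.775, 0.02]
force: [0.1, 0.6, -0.0]
width: 0.169
```

```bash
python3 st.py
```

```text
[ 0.5094 -0.1444  0.1113] z [ 0.009 -0.014 -1.   ] jaw [-0.48  -0.877  0.008] F [ 0.1  0.6 -0. ] w 0.169 t 20.9 q6 1.7542858279902467
```

Request:
apply_moves([
  [[1,1,-7,0,0],[1,0,0,0,0],[1,0,0,-10,0],[1,0,0,0,0]],
])

```text
clock: 21.23
eef_pos: [0.5115, -0.1505, 0.1043]
tool_rot: [3.034, -0.771, 0.026]
force: [-0.8, 0.5, -2.0]
width: 0.167
```

```bash
python3 st.py
```

```text
[ 0.5115 -0.1505  0.1043] z [ 0.013 -0.015 -1.   ] jaw [-0.477 -0.879  0.007] F [-0.8  0.5 -2. ] w 0.167 t 21.2333 q6 1.742068638168822
```

Request:
apply_moves([
  [[1,0,-1,-12,0],[1,0,0,-10,0],[1,0,0,-6,0],[1,0,0,-6,0],[1,0,0,-6,0],[1,0,0,-6,0],[1,0,0,-5,0],[1,0,0,-3,0],[1,0,0,-3,0]],
])

```text
clock: 21.98
eef_pos: [0.5184, -0.1557, 0.056]
tool_rot: [3.028, -0.768, 0.057]
force: [-9.8, 0.7, 29.1]
width: 0.168
```

```bash
python3 st.py
```

```text
[ 0.5184 -0.1557  0.056 ] z [ 0.031 -0.026 -0.999] jaw [-0.477 -0.879  0.008] F [-9.8  0.7 29.1] w 0.168 t 21.9833 q6 1.7405381532146085
```

Request:
apply_moves([
  [[0.4,0,0,0,0],[0.4,0,0,0,0],[0.4,0,0,0,0],[0.4,0,0,20,0],[0.4,0,0,35,0],[0.4,0,0,35,0],[0.4,-6,30,10,0.08],[0.2,-6,30,10,0.08],[0,-6,30,10,0.08],[-0.2,-6,30,0,0.08],[-0.2,-6,30,0,0.08],[-0.2,0,0,0,0.08]],
])

```text
clock: 22.98
eef_pos: [0.4842, -0.0002, 0.1753]
tool_rot: [3.133, -0.006, 0.052]
force: [-0.2, -0.6, 0.9]
width: 0.598
```

```bash
cat > placed.py <<'E'
from det import *
PIN=np.array([.590,-.0055]);A=np.radians(-119.);U=np.array([np.cos(A),np.sin(A)]);V=np.array([-U[1],U[0]])
RB=[np.r_[PIN+a*U+b*V,.06] for a,b in ((-.02,-.03),(.27,-.03),(.27,.03),(-.02,.03))]
def placed(keys,cams=('wrist','side')):
    C=[cap(n) for n in cams]; g=[grips(c,matmask(c,RB)) for c in C]
    for k in keys:
        r=[]
        for c,x in zip(C,g):
            if k in x:
                p=onz(c,x[k][0],.060)[0,:2]-PIN; r.append(((p@U).round(4),(p@V).round(4),x[k][1]))
            else: r.append(None)
        t=tri(C[0],g[0][k][0],C[1],g[1][k][0]) if k in g[0] and k in g[1] else None
        print(k,r,'tri z',t and (t[0].round(4),t[1].round(4)))
E
python3 st.py; python3 -c "
from placed import *
placed(['red','orange'])
W=cap('wrist','f.png')"
```

```text
[ 4.842e-01 -2.000e-04  1.753e-01] z [ 0.033 -0.008 -0.999] jaw [-0.004 -1.     0.008] F [-0.2 -0.6  0.9] w 0.598 t 22.9833 q6 1.5255756498758026
red [(np.float64(0.2049), np.float64(0.0151), np.int32(1222)), None] tri z None
orange [(np.float64(0.1631), np.float64(0.0104), np.int32(1580)), (np.float64(0.159), np.float64(0.0129), np.int32(66))] tri z (array([ 0.5222, -0.1518,  0.0604]), np.float64(0.0045))
```

View pics/f.png

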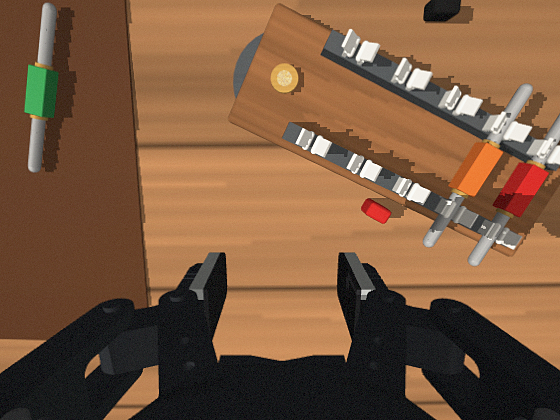

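```bash
python3 -c "
from placed import *
W=cap('wrist')
for n,px,z in (('orange ends',[(429,241),(526,88)],.055),('orange grip ends mid',[(464,190),(491,143)],.062),('red front end, grip front/rear mid',[(475,260),(506,210),(535,165)],.06),('pin',[(284,78)],.033),('rail inner front near clip3? ',[(440,209)],.049)):
  for p in onz(W,px,z)[:,:2]-PIN: print(n,(p@U).round(4),(p@V).round(4))
hsv=cv2.cvtColor(W['color'],cv2.COLOR_RGB2HSV)
print(hsv[190,520],hsv[200,515],hsv[176,530])
"
```

```text
orange ends 0.1691 -0.0563
orange ends 0.166 0.0787
orange grip ends mid 0.1657 -0.0082
orange grip ends mid 0.1628 0.031
red front end, grip front/rear mid 0.2095 -0.0515
red front end, grip front/rear mid 0.2063 -0.0051
red front end, grip front/rear mid 0.2045 0.0347
pin 0.0019 0.0009
rail inner front near clip3?  0.1649 -0.0292
[  1 209 222] [  1 199 145] [  1 208 221]
```

```bash
sed -i 's/(-.02,-.03),(.27,-.03),(.27,.03),(-.02,.03)/(.015,-.04),(.27,-.04),(.27,.055),(.015,.055)/' placed.py; python3 -c "
from placed import *
placed(['red','orange'])
placed(['red','orange'],('wrist','scene'))"
```

```text
red [(np.float64(0.2056), np.float64(0.0172), np.int32(1389)), None] tri z None
orange [(np.float64(0.1635), np.float64(0.0106), np.int32(1597)), (np.float64(0.1591), np.float64(0.0137), np.int32(61))] tri z (array([ 0.5225, -0.1518,  0.0609]), np.float64(0.0052))
red [(np.float64(0.2055), np.float64(0.0172), np.int32(1384)), (np.float64(0.2086), np.float64(0.0141), np.int32(67))] tri z (array([ 0.504 , -0.1946,  0.0607]), np.float64(0.0037))
orange [(np.float64(0.1635), np.float64(0.0106), np.int32(1599)), None] tri z None
```

Request:
apply_moves([
  [[0.4,0,0,0,0.12],[0.4,0,0,0,0.12],[0.4,0,0,0,0.12],[0.4,0,0,0,0.12],[0.4,0,0,0,0.12],[0.4,0,0,0,0.12],[0.4,0,0,0,0.12],[0.4,0,0,0,0.12],[0.4,0,0,0,0.12],[0.4,0,0,0,0.12],[0.4,0,0,0,0.12],[0.4,0,0,0,0.12]],
])

```text
clock: 24.38
eef_pos: [0.486, -0.0113, 0.173]
tool_rot: [-2.323, -2.092, -0.042]
force: [-0.6, -0.2, 0.2]
width: 0.299
```

Request:
apply_moves([
  [[0.4,2,-20,0,0.12],[0.4,2,-20,0,0.12],[0.4,2,-20,0,0.12],[0.4,2,-20,0,0.12],[0.4,2,-20,0,0.12],[0.4,2,-20,0,0.12],[0.4,2,-20,0,0.12],[0.4,2,-20,0,0.12],[0.4,2,-20,0,0.12],[0.4,0,-10,0,0.12],[0.4,0,0,0,0],[0.4,0,0,0,0]],
])

```text
clock: 25.38
eef_pos: [0.5029, -0.2172, 0.1706]
tool_rot: [-0.669, -3.036, -0.02]
force: [0.1, -0.0, -0.7]
width: 0.3
```

```bash
python3 st.py
```

```text
[ 0.5029 -0.2172  0.1706] z [-0.029  0.019 -0.999] jaw [0.42  0.907 0.005] F [ 0.1 -0.  -0.7] w 0.3 t 25.3833 q6 -1.5938410128569518
```

Request:
apply_moves([
  [[0.4,0,11,-15,-0.07],[0.4,0,11,-15,0],[0.4,0,0,-12,0],[0.4,0,0,0,0],[0.4,0,0,0,0]],
])

```text
clock: 25.8
eef_pos: [0.5025, -0.1925, 0.1259]
tool_rot: [-0.797, -3.005, -0.022]
force: [-0.4, 0.5, 0.7]
width: 0.299
```

```bash
python3 st.py; python3 -c "
from placed import *
placed(['red','orange'])
W=cap('wrist','g.png')
"
```

```text
[ 0.5025 -0.1925  0.1259] z [-0.028  0.022 -0.999] jaw [0.496 0.869 0.005] F [-0.4  0.5  0.7] w 0.299 t 25.8 q6 -1.4715200786336802
red [(np.float64(0.208), np.float64(0.0146), np.int32(1541)), (np.float64(0.2021), np.float64(0.013), np.int32(74))] tri z (array([ 0.5036, -0.1954,  0.0549]), np.float64(0.0008))
orange [(np.float64(0.1665), np.float64(0.0099), np.int32(1653)), (np.float64(0.1632), np.float64(0.0073), np.int32(108))] tri z (array([ 0.5183, -0.1558,  0.0572]), np.float64(0.0012))
```

View pics/g.png

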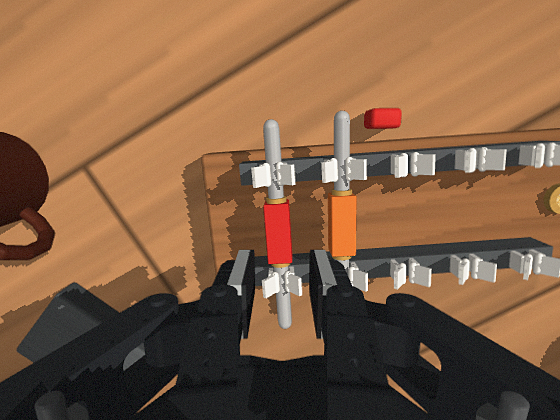

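Request:
apply_moves([
  [[0.4,0,0,-20,0],[0.4,0,0,-20,0],[0.4,0,-1,-12,0],[0.4,0,0,-6,0],[0.4,0,0,0,0]],
])

```text
clock: 26.37
eef_pos: [0.5046, -0.1957, 0.0707]
tool_rot: [-0.799, -3.012, -0.02]
force: [-0.1, 0.2, -1.0]
width: 0.3
```

```bash
python3 st.py
```

```text
[ 0.5046 -0.1957  0.0707] z [-0.021  0.019 -1.   ] jaw [0.496 0.868 0.006] F [-0.1  0.2 -1. ] w 0.3 t 26.3667 q6 -1.4756912370455035
```

Request:
apply_moves([
  [[0.4,-1,2,-8,0],[0.4,0,0,-6,0],[0.4,0,0,0,0],[1,0,0,0,0],[1,0,0,0,0],[1,0,0,0,0],[1,0,0,0,0]],
])

```text
clock: 26.95
eef_pos: [0.5042, -0.1946, 0.0582]
tool_rot: [-0.8, -3.015, -0.017]
force: [1.4, -1.8, -4.2]
width: 0.168
```

```bash
python3 st.py
```

```text
[ 0.5042 -0.1946  0.0582] z [-0.019  0.016 -1.   ] jaw [0.496 0.869 0.005] F [ 1.4 -1.8 -4.2] w 0.168 t 26.95 q6 -1.4734990292681136
```

Request:
apply_moves([
  [[1,-4,2,0,0],[1,-4,2,0,0],[1,-4,2,0,0],[1,-3,2,0,0],[1,0,0,0,0]],
])

```text
clock: 27.37
eef_pos: [0.488, -0.1865, 0.0582]
tool_rot: [-0.801, -3.016, -0.015]
force: [1.7, -3.7, -6.3]
width: 0.162
```

```bash
python3 st.py
```

```text
[ 0.488  -0.1865  0.0582] z [-0.018  0.015 -1.   ] jaw [0.496 0.868 0.004] F [ 1.7 -3.7 -6.3] w 0.162 t 27.3667 q6 -1.470825127377161
```

Request:
apply_moves([
  [[1,0,0,-5,0],[1,-1,1,-5,0],[1,0,0,0,0]],
])

```text
clock: 27.62
eef_pos: [0.4915, -0.1884, 0.0591]
tool_rot: [-0.803, -3.031, -0.008]
force: [-2.3, -0.8, -18.9]
width: 0.167
```

```bash
python3 st.py
```

```text
[ 0.4915 -0.1884  0.0591] z [-0.005  0.006 -1.   ] jaw [0.495 0.869 0.003] F [ -2.3  -0.8 -18.9] w 0.167 t 27.6167 q6 -1.4703523010783428
```

Request:
apply_moves([
  [[0.4,0,0,0,0],[0.4,0,0,0,0],[0.4,0,0,0,0],[0.4,0,0,20,0],[0.4,0,0,30,0],[0.4,13,17,0,0],[0.4,13,17,0,0],[0.4,0,0,-5,0],[0.4,0,0,0,0]],
])

```text
clock: 28.37
eef_pos: [0.5177, -0.1515, 0.1054]
tool_rot: [-0.804, -3.028, -0.014]
force: [-0.1, 0.0, -0.9]
width: 0.301
```

```bash
python3 st.py;  python3 -c "
from placed import *
placed(['red','orange'])"
```

```text
[ 0.5177 -0.1515  0.1054] z [-0.006  0.011 -1.   ] jaw [0.496 0.868 0.006] F [-0.1  0.  -0.9] w 0.301 t 28.3667 q6 -1.3894050221494039
red [(np.float64(0.2074), np.float64(0.001), np.int32(2039)), (np.float64(0.2036), np.float64(0.0027), np.int32(68))] tri z (array([ 0.4925, -0.1887,  0.0568]), np.float64(0.0031))
orange [(np.float64(0.1663), np.float64(0.0074), np.int32(1851)), (np.float64(0.1638), np.float64(0.0053), np.int32(109))] tri z (array([ 0.516 , -0.1549,  0.0575]), np.float64(0.001))
```

Request:
apply_moves([
  [[0.4,0,-2,-12,0],[0.4,0,0,-12,0],[0.4,0,0,-12,0],[0.4,0,0,-7,0],[0.4,0,0,0,0],[1,0,0,0,0],[1,0,0,0,0],[1,0,0,0,0],[1,0,0,0,0]],
])

```text
clock: 29.22
eef_pos: [0.5153, -0.1556, 0.0567]
tool_rot: [-0.807, -3.024, -0.015]
force: [0.9, 0.5, -4.9]
width: 0.166
```

```bash
python3 st.py
```

```text
[ 0.5153 -0.1556  0.0567] z [-0.009  0.012 -1.   ] jaw [0.499 0.867 0.006] F [ 0.9  0.5 -4.9] w 0.166 t 29.2167 q6 -1.3964120136748621
```

Request:
apply_moves([
  [[1,-4,2,0,0],[1,-4,2,0,0],[1,0,0,0,0],[1,0,0,-4,0],[1,0,0,-4,0],[1,0,0,0,0]],
])

```text
clock: 29.72
eef_pos: [0.5106, -0.1532, 0.0572]
tool_rot: [0.809, 3.035, 0.011]
force: [0.3, 1.5, -19.4]
width: 0.165
```

```bash
python3 st.py
```

```text
[ 0.5106 -0.1532  0.0572] z [ 0.002  0.007 -1.   ] jaw [0.498 0.867 0.007] F [  0.3   1.5 -19.4] w 0.165 t 29.7167 q6 -1.3949118494631798
```

Request:
apply_moves([
  [[0.4,0,0,0,0],[0.4,0,0,0,0],[0.4,0,0,0,0],[0.4,0,0,20,0],[0.4,0,0,35,0],[0.4,0,0,30,0],[-0.2,-5,33,10,0.11],[-0.2,-5,33,0,0.11],[-0.2,-5,33,0,0.11],[-0.2,-5,33,0,0.11],[-0.2,-5,33,0,0.11],[-0.2,-5,33,0,0.1]],
])

```text
clock: 30.72
eef_pos: [0.4772, 0.0472, 0.1553]
tool_rot: [0.225, -3.13, -0.006]
force: [1.5, -0.2, 0.2]
width: 0.598
```

Request:
apply_moves([
  [[-0.2,-6,33,0,0],[-0.2,-6,33,0,0],[-0.2,-6,33,0,0],[-0.2,-6,33,0,0],[-0.2,-6,33,-10,0],[-0.2,-6,33,-20,0],[-0.2,-6,33,-20,0],[-0.2,0,25,-20,0],[-0.2,0,0,-10,0],[-0.2,0,0,0,0]],
])

```text
clock: 31.55
eef_pos: [0.4282, 0.3209, 0.0725]
tool_rot: [0.246, -3.132, -0.008]
force: [-0.2, -0.5, -0.2]
width: 0.598
```

```bash
python3 st.py;  python3 -c "
from placed import *
placed(['red','orange'],('scene','side'))";python3 ends.py|tail -6
```

```text
[0.4282 0.3209 0.0725] z [-0.001  0.005 -1.   ] jaw [-0.156  0.988  0.005] F [-0.2 -0.5 -0.2] w 0.598 t 31.55 q6 -1.136000803245345
red [(np.float64(0.2083), np.float64(0.0015), np.int32(66)), None] tri z None
orange [(np.float64(0.1645), np.float64(0.0162), np.int32(3)), None] tri z None
side
red [0.4285 0.2228] ang -84.8 len 0.176
orange none
yellow [0.4343 0.3396] ang 7.5 len 0.144
green [0.5796 0.2074] ang -15.7 len 0.146
blue [0.578  0.3091] ang 6.7 len 0.144
```

Request:
apply_moves([
  [[-0.2,4,8,-15,-0.02],[-0.2,3,8,-15,0],[-0.2,0,0,-12,0],[-0.2,0,0,-6,0],[-0.2,0,0,0,0]],
])

```text
clock: 32.17
eef_pos: [0.4414, 0.3334, 0.0328]
tool_rot: [-0.199, 3.123, 0.018]
force: [-0.6, -0.8, -0.7]
width: 0.599
```

```bash
python3 st.py
```

```text
[0.4414 0.3334 0.0328] z [ 0.012  0.012 -1.   ] jaw [-0.127  0.992  0.011] F [-0.6 -0.8 -0.7] w 0.599 t 32.1667 q6 -1.1003781734696365
```

Request:
apply_moves([
  [[-0.2,-6,4,-8,0],[-0.2,-1,1,-6,0],[-0.2,0,0,-4,0],[-0.2,0,0,0,0]],
])

```text
clock: 32.5
eef_pos: [0.4342, 0.3378, 0.0151]
tool_rot: [-0.197, 3.121, 0.019]
force: [0.4, 0.1, -0.5]
width: 0.601
```

```bash
python3 st.py
```

```text
[0.4342 0.3378 0.0151] z [ 0.014  0.013 -1.   ] jaw [-0.126  0.992  0.012] F [ 0.4  0.1 -0.5] w 0.601 t 32.5 q6 -1.0848448095884158
```

Grip, lift, and carry toward clip 2.

Request:
apply_moves([
  [[0.3,0,0,-2,0],[1,0,0,0,0],[1,0,0,0,0],[1,0,0,0,0],[1,0,0,0,0],[1,0,0,0,0]],
])

```text
clock: 33.0
eef_pos: [0.4345, 0.3381, 0.014]
tool_rot: [-0.198, 3.12, 0.02]
force: [0.2, -0.0, -1.5]
width: 0.169
```

```bash
python3 st.py
```

```text
[0.4345 0.3381 0.014 ] z [ 0.015  0.014 -1.   ] jaw [-0.126  0.992  0.012] F [ 0.2 -0.  -1.5] w 0.169 t 33.0 q6 -1.085193518150398
```

Request:
apply_moves([
  [[1,0,0,10,0],[1,0,0,35,0],[1,0,0,35,0],[1,7,-32,25,-0.1],[1,7,-32,15,-0.1],[1,7,-32,5,-0.1],[1,7,-32,0,-0.1],[1,7,-32,0,-0.1],[1,7,-32,0,-0.1],[1,7,-32,0,0],[1,7,-32,0,0],[1,7,-32,0,0]],
])

```text
clock: 34.0
eef_pos: [0.4951, 0.0415, 0.1545]
tool_rot: [0.765, 3.023, 0.02]
force: [1.0, -0.7, -1.3]
width: 0.166
```

Request:
apply_moves([
  [[1,7,-32,0,0],[1,7,-32,0,0],[1,6,-32,0,0],[1,6,-32,0,0],[1,0,0,0,0],[1,0,0,0,0]],
])

```text
clock: 34.5
eef_pos: [0.5212, -0.0992, 0.1599]
tool_rot: [0.772, 3.016, 0.019]
force: [0.0, -0.3, -1.9]
width: 0.168
```

```bash
python3 st.py
```

```text
[ 0.5212 -0.0992  0.1599] z [ 0.03   0.005 -1.   ] jaw [0.48  0.877 0.019] F [ 0.  -0.3 -1.9] w 0.168 t 34.5 q6 -1.31344024323663
```

Request:
apply_moves([
  [[1,3,-8,-18,0],[1,2,-7,-18,0],[1,0,0,-14,0],[1,0,0,0,0],[1,0,0,0,0]],
])

```text
clock: 34.92
eef_pos: [0.5267, -0.1128, 0.1122]
tool_rot: [0.77, 3.013, 0.02]
force: [0.3, -0.3, -0.4]
width: 0.168
```

```bash
python3 st.py
```

```text
[ 0.5267 -0.1128  0.1122] z [ 0.034  0.004 -0.999] jaw [0.479 0.877 0.02 ] F [ 0.3 -0.3 -0.4] w 0.168 t 34.9167 q6 -1.3384185140100353
```

Request:
apply_moves([
  [[1,0,0,-12,0],[1,0,0,-12,0],[1,0,0,-8,0],[1,0,0,-6,0],[1,0,0,-6,0],[1,-1,0.5,-6,0],[1,-1,0.5,-5,0]],
])

```text
clock: 35.5
eef_pos: [0.5265, -0.1112, 0.0576]
tool_rot: [0.763, 3.007, 0.016]
force: [-1.3, -2.6, -4.2]
width: 0.171
```

```bash
python3 st.py
```

```text
[ 0.5265 -0.1112  0.0576] z [ 0.04   0.    -0.999] jaw [0.477 0.879 0.02 ] F [-1.3 -2.6 -4.2] w 0.171 t 35.5 q6 -1.3384014192044442
```

Request:
apply_moves([
  [[1,0,0,-4,0],[1,0,0,-4,0],[1,0,0,0,0]],
])

```text
clock: 35.75
eef_pos: [0.5303, -0.1135, 0.057]
tool_rot: [0.76, 2.997, 0.011]
force: [-3.9, 0.2, -13.4]
width: 0.171
```

```bash
python3 st.py
```

```text
[ 0.5303 -0.1135  0.057 ] z [ 0.05  -0.005 -0.999] jaw [0.476 0.879 0.019] F [ -3.9   0.2 -13.4] w 0.171 t 35.75 q6 -1.3390421235980903
```

Request:
apply_moves([
  [[0.4,0,0,0,0],[0.4,0,0,0,0],[0.4,0,0,0,0],[0.4,0,0,20,0],[0.4,0,0,35,0],[0.4,0,0,30,0],[0.4,0,10,15,-0.122],[0.4,0,10,0,-0.122],[-0.2,0,12,0,-0.122],[-0.2,2,14,0,-0.122],[-0.2,2,14,0,-0.122],[-0.2,2,14,0,-0.122]],
])

```text
clock: 36.75
eef_pos: [0.5348, -0.0377, 0.1584]
tool_rot: [1.804, 2.514, -0.009]
force: [0.0, -0.8, 0.3]
width: 0.603
```

Request:
apply_moves([
  [[-0.2,2,14,0,-0.122],[-0.2,2,14,0,-0.122],[-0.2,2,14,0,-0.122],[-0.2,2,14,0,-0.122],[-0.2,2,14,0,-0.122],[-0.2,2,14,0,-0.122],[-0.2,2,14,0,-0.122],[-0.2,2,14,0,-0.122],[-0.2,2,14,0,-0.122],[-0.2,2,14,0,-0.122],[-0.2,2,14,0,-0.122],[-0.2,2,14,0,-0.122]],
])

```text
clock: 37.75
eef_pos: [0.5584, 0.1409, 0.153]
tool_rot: [3.052, 0.614, -0.06]
force: [-0.1, -1.0, -0.1]
width: 0.598
```

Request:
apply_moves([
  [[-0.2,2,14,0,-0.122],[-0.2,2,14,-10,-0.122],[-0.2,2,14,-20,-0.122],[-0.2,2,14,-20,-0.122],[-0.2,2,10,-20,-0.122],[-0.2,0,0,0,0],[-0.2,0,0,0,0]],
])

```text
clock: 38.33
eef_pos: [0.5683, 0.2132, 0.0784]
tool_rot: [3.105, -0.357, -0.073]
force: [0.2, -0.1, 0.1]
width: 0.603
```

```bash
python3 st.py;python3 ends.py|tail -6
```

```text
[0.5683 0.2132 0.0784] z [-0.048 -0.01  -0.999] jaw [-0.227 -0.974  0.02 ] F [ 0.2 -0.1  0.1] w 0.603 t 38.3333 q6 2.1126221731240036
side
red none
orange none
yellow none
green [0.5761 0.1983] ang -32.9 len 0.144
blue [0.578 0.309] ang 6.5 len 0.144
```

Request:
apply_moves([
  [[-0.2,3,-6,0,-0.115],[-0.2,3,-6,0,-0.115],[-0.2,2,-4,0,-0.11],[-0.2,0,0,0,0],[-0.2,0,0,0,0]],
])

```text
clock: 38.85
eef_pos: [0.5786, 0.1941, 0.0861]
tool_rot: [3.013, -0.877, -0.064]
force: [-0.1, 0.5, 0.2]
width: 0.596
```

```bash
python3 st.py;python3 ends.py|grep -E "wrist|side|green"; python3 -c "
from h import *
cap('wrist','i.png')"
```

```text
[0.5786 0.1941 0.0861] z [-0.04   0.009 -0.999] jaw [-0.536 -0.844  0.014] F [-0.1  0.5  0.2] w 0.596 t 38.85 q6 2.405656655342436
wrist
green [0.5823 0.2041] ang -15.1 len 0.144
side
green [0.5796 0.2075] ang -15.7 len 0.146
```

View pics/i.png

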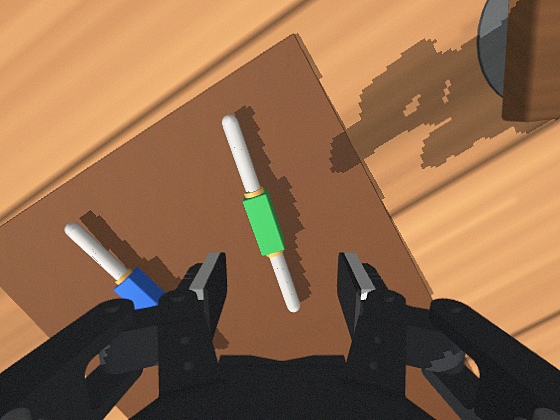

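Request:
apply_moves([
  [[-0.2,1,5,-14,0.11],[-0.2,1,5,-14,0.11],[-0.2,0,1,-12,0.07],[-0.2,0,0,-10,0],[-0.2,0,0,-6,0],[-0.2,0,0,0,0]],
])

```text
clock: 39.5
eef_pos: [0.5803, 0.2071, 0.0288]
tool_rot: [3.108, -0.396, -0.061]
force: [-0.2, 0.1, -0.6]
width: 0.598
```

```bash
python3 st.py
```

```text
[0.5803 0.2071 0.0288] z [-0.039 -0.003 -0.999] jaw [-0.25  -0.968  0.013] F [-0.2  0.1 -0.6] w 0.598 t 39.5 q6 2.1185413895952303
```

Request:
apply_moves([
  [[-0.2,0,-1,-8,0],[-0.2,0,0,-6,0],[-0.2,0,0,0,0],[0.3,0,0,0,0],[1,0,0,0,0],[1,0,0,0,0],[1,0,0,0,0],[1,0,0,0,0],[1,0,0,0,0]],
])

```text
clock: 40.25
eef_pos: [0.5813, 0.2058, 0.0159]
tool_rot: [3.108, -0.403, -0.057]
force: [-0.2, -0.5, -0.9]
width: 0.166
```

```bash
python3 st.py
```

```text
[0.5813 0.2058 0.0159] z [-0.037 -0.002 -0.999] jaw [-0.255 -0.967  0.011] F [-0.2 -0.5 -0.9] w 0.166 t 40.25 q6 2.120842553743063
```

Request:
apply_moves([
  [[1,0,0,10,0],[1,0,0,35,0],[1,0,0,35,0],[1,-4,-32,25,-0.1],[1,-4,-32,15,-0.1],[1,-4,-32,5,-0.05],[1,-4,-32,0,0],[1,-4,-32,0,0],[1,-4,-32,0,0],[1,-4,-32,0,0],[1,-4,-32,0,0],[1,0,0,0,0]],
])

```text
clock: 41.25
eef_pos: [0.5445, -0.0597, 0.1567]
tool_rot: [3.037, -0.801, -0.049]
force: [-1.3, 0.3, -1.2]
width: 0.168
```

```bash
python3 st.py
```

```text
[ 0.5445 -0.0597  0.1567] z [-0.03   0.008 -1.   ] jaw [-0.493 -0.87   0.008] F [-1.3  0.3 -1.2] w 0.168 t 41.25 q6 1.9289536645698953
```

Request:
apply_moves([
  [[1,1,-8,-18,0.01],[1,1,-7,-18,0],[1,0,0,-10,0],[1,0,0,0,0],[1,0,0,0,0]],
])

```text
clock: 41.67
eef_pos: [0.5466, -0.0771, 0.114]
tool_rot: [-3.039, 0.792, 0.041]
force: [0.4, -0.3, -1.0]
width: 0.165
```

```bash
python3 st.py
```

```text
[ 0.5466 -0.0771  0.114 ] z [-0.025  0.007 -1.   ] jaw [-0.488 -0.873  0.006] F [ 0.4 -0.3 -1. ] w 0.165 t 41.6667 q6 1.8926560761702775
```

Request:
apply_moves([
  [[1,1,1,-12,0],[1,0,0,-12,0],[1,0,0,-8,0],[1,0,0,-6,0],[1,0,0,-6,0],[1,-1,0.5,-6,0],[1,-1,0.5,-5,0]],
])

```text
clock: 42.25
eef_pos: [0.5482, -0.0744, 0.0598]
tool_rot: [3.039, -0.786, -0.029]
force: [-2.8, -8.0, -2.8]
width: 0.166
```

```bash
python3 st.py
```

```text
[ 0.5482 -0.0744  0.0598] z [-0.018  0.003 -1.   ] jaw [-0.485 -0.875  0.007] F [-2.8 -8.  -2.8] w 0.166 t 42.25 q6 1.8965489693752613
```

Request:
apply_moves([
  [[1,0,0,-4,0],[1,0,0,-4,0],[1,0,0,0,0]],
])

```text
clock: 42.5
eef_pos: [0.55, -0.0758, 0.058]
tool_rot: [3.037, -0.783, -0.021]
force: [-0.6, -5.2, -20.9]
width: 0.162
```

```bash
python3 st.py
```

```text
[ 0.55   -0.0758  0.058 ] z [-0.014 -0.002 -1.   ] jaw [-0.483 -0.876  0.008] F [ -0.6  -5.2 -20.9] w 0.162 t 42.5 q6 1.895447929443714
```

Request:
apply_moves([
  [[0.4,0,0,0,0],[0.4,0,0,0,0],[0.4,0,0,0,0],[0.4,0,0,20,0],[0.4,0,0,35,0],[0.4,0,0,30,0],[-0.2,3,33,10,0.1],[-0.2,3,33,0,0.1],[-0.2,3,33,0,0.1],[-0.2,3,33,0,0.1],[-0.2,3,33,0,0.1],[-0.2,3,33,0,0.1]],
])

```text
clock: 43.5
eef_pos: [0.5669, 0.1261, 0.1553]
tool_rot: [3.127, 0.172, -0.018]
force: [0.1, -0.2, -0.5]
width: 0.598
```

Request:
apply_moves([
  [[-0.2,3,33,0,0],[-0.2,3,33,-10,0],[-0.2,2,33,-20,0],[-0.2,2,33,-20,0],[-0.2,2,33,-20,0],[-0.2,0,0,0,0],[-0.2,0,0,0,0]],
])

```text
clock: 44.08
eef_pos: [0.5774, 0.3072, 0.0809]
tool_rot: [3.128, 0.194, -0.015]
force: [0.6, -1.2, 0.6]
width: 0.6
```

```bash
python3 st.py;python3 ends.py|grep -E "wrist|side|blue"
```

```text
[0.5774 0.3072 0.0809] z [-0.009 -0.008 -1.   ] jaw [ 0.124 -0.992  0.007] F [ 0.6 -1.2  0.6] w 0.6 t 44.0833 q6 1.898779030120922
wrist
blue none
side
blue none
```

```bash
python3 -c "
from meas import *
for n in ('wrist','side','scene'):
  c=cap(n);g=grips(c,matmask(c,MAT)).get('blue');print(n,g, g and onz(c,g[0],.016))"
```

```text
wrist (array([281.98216645, 221.17173052]), np.int32(1514)) [[0.58198861 0.30622277 0.016     ]]
side (array([240.44 , 299.528]), np.int32(125)) [[0.58123747 0.30852327 0.016     ]]
scene (array([357.73333333, 197.9       ]), np.int32(30)) [[0.58322925 0.29953463 0.016     ]]
```

Blue is still in place; descend and grip.

Request:
apply_moves([
  [[-0.2,1,0,-16,0],[-0.2,1,0,-16,0],[-0.2,0,0,-14,0],[-0.2,0,0,-8,0],[-0.2,0,0,0,0]],
])

```text
clock: 44.75
eef_pos: [0.5825, 0.302, 0.0296]
tool_rot: [3.132, 0.183, -0.002]
force: [0.2, -0.3, 0.2]
width: 0.599
```

```bash
python3 st.py
```

```text
[0.5825 0.302  0.0296] z [-0.001 -0.005 -1.   ] jaw [ 0.116 -0.993  0.004] F [ 0.2 -0.3  0.2] w 0.599 t 44.75 q6 1.8964374081307152
```

Request:
apply_moves([
  [[-0.2,-2,4,-9,0],[-0.2,0,1,-6,0],[-0.2,0,0,0,0],[0.3,0,0,0,0],[1,0,0,0,0],[1,0,0,0,0],[1,0,0,0,0],[1,0,0,0,0],[1,0,0,0,0]],
])

```text
clock: 45.5
eef_pos: [0.5809, 0.3079, 0.0148]
tool_rot: [3.133, 0.183, 0.0]
force: [-0.2, -0.3, -1.1]
width: 0.166
```

```bash
python3 st.py
```

```text
[0.5809 0.3079 0.0148] z [ 0.    -0.004 -1.   ] jaw [ 0.116 -0.993  0.004] F [-0.2 -0.3 -1.1] w 0.166 t 45.5 q6 1.9055322034592932
```

Request:
apply_moves([
  [[1,0,0,10,0],[1,0,0,35,0],[1,0,0,35,0],[1,-1,-32,25,-0.1],[1,-1,-32,15,-0.1],[1,-1,-32,5,-0.1],[1,-1,-32,0,-0.1],[1,-1,-32,0,-0.1],[1,-2,-32,0,-0.1],[1,-2,-32,0,0],[1,-2,-32,0,0],[1,-2,-32,0,0]],
])

```text
clock: 46.5
eef_pos: [0.5642, 0.0126, 0.1557]
tool_rot: [-3.04, 0.787, -0.008]
force: [0.6, -0.6, -0.3]
width: 0.173
```

Request:
apply_moves([
  [[1,-2,-32,0,0],[1,0,0,0,0],[1,0,0,0,0]],
])

```text
clock: 46.75
eef_pos: [0.5612, -0.0266, 0.1587]
tool_rot: [-3.038, 0.795, -0.013]
force: [-0.6, 0.3, -0.2]
width: 0.166
```

```bash
python3 st.py
```

```text
[ 0.5612 -0.0266  0.1587] z [ 0.008 -0.001 -1.   ] jaw [-0.49  -0.872 -0.003] F [-0.6  0.3 -0.2] w 0.166 t 46.75 q6 1.9902838836558718
```

Request:
apply_moves([
  [[1,4,-6,-18,0.01],[1,3,-6,-18,0],[1,0,0,-10,0],[1,0,0,0,0],[1,0,0,0,0]],
])

```text
clock: 47.17
eef_pos: [0.569, -0.037, 0.1151]
tool_rot: [-3.041, 0.778, -0.019]
force: [-0.1, -0.4, -0.5]
width: 0.168
```

```bash
python3 st.py
```

```text
[ 0.569  -0.037   0.1151] z [ 0.012 -0.001 -1.   ] jaw [-0.48  -0.877 -0.005] F [-0.1 -0.4 -0.5] w 0.168 t 47.1667 q6 1.9618439279788575
```

Request:
apply_moves([
  [[1,-1,-2,-12,0],[1,0,0,-12,0],[1,0,0,-8,0],[1,0,0,-6,0],[1,0,0,-6,0],[1,-1,0.5,-6,0],[1,-1,0.5,-5,0]],
])

```text
clock: 47.75
eef_pos: [0.5688, -0.0376, 0.0615]
tool_rot: [-3.043, 0.774, -0.034]
force: [1.4, -9.6, -0.1]
width: 0.168
```

```bash
python3 st.py
```

```text
[ 0.5688 -0.0376  0.0615] z [ 0.021 -0.004 -1.   ] jaw [-0.478 -0.878 -0.006] F [ 1.4 -9.6 -0.1] w 0.168 t 47.75 q6 1.9597623181753896
```

Request:
apply_moves([
  [[1,0,0,-5,0],[1,0,0,-5,0],[1,0,0,-2,0],[1,0,0,0,0]],
])

```text
clock: 48.08
eef_pos: [0.5704, -0.0391, 0.0553]
tool_rot: [3.043, -0.772, 0.042]
force: [-3.4, -1.9, -11.0]
width: 0.172
```

```bash
python3 st.py
```

```text
[ 0.5704 -0.0391  0.0553] z [ 0.026 -0.008 -1.   ] jaw [-0.476 -0.879 -0.005] F [ -3.4  -1.9 -11. ] w 0.172 t 48.0833 q6 1.9588826278637717
```

Request:
apply_moves([
  [[0.4,0,0,0,0],[0.4,0,0,0,0],[0.4,0,0,0,0],[0.4,0,0,20,0],[0.4,0,0,35,0],[0.4,0,0,30,0],[1,-18,0,25,0],[1,-18,0,25,0],[1,-18,0,25,0],[1,-18,0,25,0],[1,-18,0,25,0],[1,0,0,0,0]],
])

```text
clock: 49.08
eef_pos: [0.4744, -0.0379, 0.2703]
tool_rot: [3.044, -0.772, 0.034]
force: [-0.6, -0.1, 1.3]
width: -0.001
```

```bash
python3 st.py;  python3 -c "
from placed import *
K=['red','orange','yellow','green','blue']
placed(K);placed(K,('wrist','scene'))
W=cap('wrist','j.png')
"
```

```text
[ 0.4744 -0.0379  0.2703] z [ 0.021 -0.006 -1.   ] jaw [-0.476 -0.879 -0.004] F [-0.6 -0.1  1.3] w -0.001 t 49.0833 q6 1.935720933807639
red [(np.float64(0.2063), np.float64(0.011), np.int32(813)), (np.float64(0.2024), np.float64(0.0104), np.int32(61))] tri z (array([ 0.5003, -0.192 ,  0.0571]), np.float64(0.002))
orange [(np.float64(0.1655), np.float64(0.0119), np.int32(820)), (np.float64(0.1636), np.float64(0.0093), np.int32(109))] tri z (array([ 0.5196, -0.1568,  0.0571]), np.float64(0.0009))
yellow [(np.float64(0.1229), np.float64(0.0067), np.int32(751)), (np.float64(0.1187), np.float64(0.0061), np.int32(75))] tri z (array([ 0.5373, -0.1166,  0.0567]), np.float64(0.002))
green [(np.float64(0.0807), np.float64(-0.0177), np.int32(9)), (np.float64(0.0773), np.float64(0.0009), np.int32(41))] tri z (array([ 0.5437, -0.0664,  0.0665]), np.float64(0.017))
blue [(np.float64(0.0401), np.float64(-0.0008), np.int32(610)), (np.float64(0.0354), np.float64(-0.0021), np.int32(64))] tri z (array([ 0.571 , -0.0398,  0.0563]), np.float64(0.0015))
red [(np.float64(0.2063), np.float64(0.0108), np.int32(830)), (np.float64(0.2085), np.float64(0.0128), np.int32(71))] tri z (array([ 0.4986, -0.1926,  0.0576]), np.float64(0.0014))
orange [(np.float64(0.1657), np.float64(0.0118), np.int32(867)), (np.float64(0.1622), np.float64(0.0222), np.int32(3))] tri z (array([ 0.5217, -0.156 ,  0.0519]), np.float64(0.0059))
yellow [(np.float64(0.123), np.float64(0.0066), np.int32(772)), None] tri z None
green [(np.float64(0.0811), np.float64(-0.0177), np.int32(10)), None] tri z None
blue [(np.float64(0.0403), np.float64(-0.001), np.int32(626)), (np.float64(0.0425), np.float64(-0.0032), np.int32(21))] tri z (array([ 0.5687, -0.0414,  0.062 ]), np.float64(0.0024))
```

View pics/j.png

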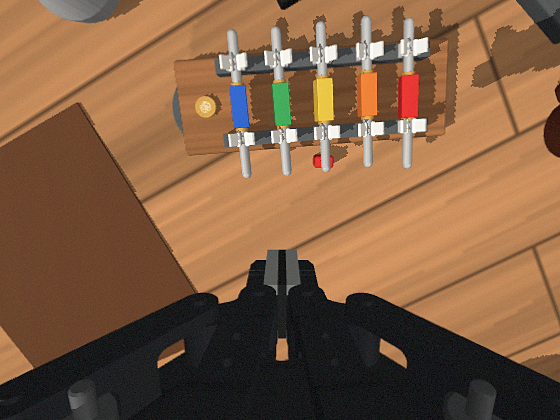

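```bash
python3 -c "
from placed import *
W=cap('wrist')
hsv=cv2.cvtColor(W['color'],cv2.COLOR_RGB2HSV)
print(onz(W,[(187,155),(445,134),(175,62),(205,106)],.027))
a,b=onz(W,[(187,155),(445,134)],.027)[:,:2];d=b-a;print('front edge ang',np.degrees(np.arctan2(d[1],d[0])))
# tool axes from shank tips
for k,p in {'blue':[(247,176),(232,32)],'green':[(286,173),(276,30)],'yellow':[(325,170),(320,25)],'orange':[(367,164),(366,18)],'red':[(407,165),(409,20)]}.items():
  f,r=onz(W,p,.054)[:,:2];d=r-f;m=(f+r)/2-PIN;print(k,np.degrees(np.arctan2(d[1],d[0])).round(1),np.linalg.norm(d).round(4),(m@U).round(4),(m@V).round(4))
m=((hsv[...,1]<40)&(hsv[...,2]>190)).astype(np.uint8)
S=cap('side');cv2.imwrite('pics/k.png',cv2.cvtColor(cv2.resize(S['color'][100:225,220:380],(768,600),interpolation=cv2.INTER_CUBIC),cv2.COLOR_RGB2BGR))
"
```

```text
[[ 5.55930470e-01  4.03038822e-02  2.70000000e-02]
 [ 4.39662267e-01 -2.23230833e-01  2.70000000e-02]
 [ 6.44051853e-01 -6.25133714e-04  2.70000000e-02]
 [ 5.91094637e-01 -5.15348908e-03  2.70000000e-02]]
front edge ang -113.80646903200137
blue -23.9 0.1389 0.0403 -0.0019
green -24.3 0.1373 0.0819 0.0009
yellow -24.7 0.1384 0.1233 0.0051
orange -24.5 0.1382 0.1669 0.0117
red -24.0 0.1377 0.2084 0.0109
```

View pics/k.png

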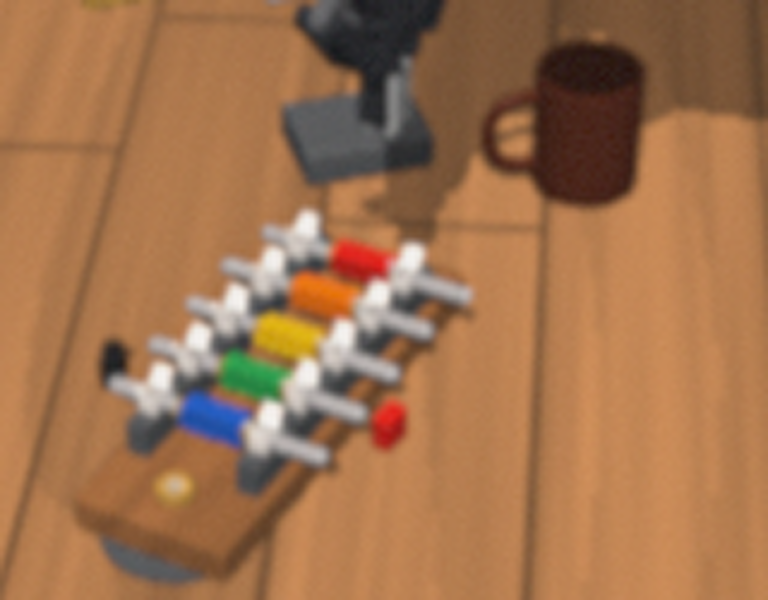

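Out position: rack about 0.42 rad, because pressing drifted it slightly off the stop. All five tools are seated in their own clips, square to the rack. I'll nudge the rack back to the front stop for margin before pushing it home.

Request:
apply_moves([
  [[1,10,-18,0,0.12],[1,10,-18,0,0.12],[1,10,-18,0,0.12],[1,10,-18,0,0.12],[1,10,-18,0,0.12],[1,10,-18,0,0.12],[1,10,-18,0,0.12],[1,10,-18,0,0.12],[1,10,-18,0,0.12],[1,10,-18,0,0.12],[1,10,-18,0,0.12],[1,10,-18,0,0.12]],
])

```text
clock: 50.43
eef_pos: [0.6012, -0.2618, 0.2495]
tool_rot: [-2.748, -1.497, 0.007]
force: [-0.5, -0.0, 0.2]
width: -0.001
```

Request:
apply_moves([
  [[1,0,0,-20,0.12],[1,0,0,-30,0.12],[1,0,0,-30,0.12],[1,0,0,-20,0],[1,0,0,0,0]],
])

```text
clock: 50.85
eef_pos: [0.6027, -0.266, 0.139]
tool_rot: [-2.409, -1.989, 0.015]
force: [-0.4, 0.5, -0.3]
width: -0.005
```

```bash
python3 st.py
```

```text
[ 0.6027 -0.266   0.139 ] z [-0.018  0.008 -1.   ] jaw [ 0.982 -0.189 -0.02 ] F [-0.4  0.5 -0.3] w -0.005 t 50.85 q6 -0.2634364623624247
```

Request:
apply_moves([
  [[1,0,3,-35,0],[1,0,3,-35,0],[1,0,0,-25,0],[1,0,0,-12,0],[1,0,0,0,0]],
])

```text
clock: 51.27
eef_pos: [0.6036, -0.2598, 0.0291]
tool_rot: [-2.411, -1.984, 0.015]
force: [0.2, 0.2, -1.0]
width: -0.002
```

```bash
python3 st.py
```

```text
[ 0.6036 -0.2598  0.0291] z [-0.02   0.008 -1.   ] jaw [ 0.981 -0.192 -0.021] F [ 0.2  0.2 -1. ] w -0.002 t 51.2667 q6 -0.250898755824632
```

Request:
apply_moves([
  [[1,-12,0,-8,0],[1,-12,1,0,0],[1,-12,0,0,0],[1,-10,0,0,0],[1,-8,0,0,0],[1,-7,0,0,0],[1,-6,0,0,0],[1,-4,0,0,0],[1,0,0,0,0]],
])

```text
clock: 52.02
eef_pos: [0.5323, -0.2608, 0.0322]
tool_rot: [-2.422, -1.988, 0.007]
force: [1.0, -0.1, -0.5]
width: -0.004
```

```bash
python3 st.py
```

```text
[ 0.5323 -0.2608  0.0322] z [-0.009  0.003 -1.   ] jaw [ 0.981 -0.195 -0.009] F [ 1.  -0.1 -0.5] w -0.004 t 52.0167 q6 -0.30170463379713175
```

Request:
apply_moves([
  [[1,4,0,-6,0],[1,0,0,-6,0],[1,-4,0,0,0],[1,-5,0,-2,0],[1,-4,0,0,0],[1,-4,0,0,0],[1,0,0,0,0]],
])

```text
clock: 52.6
eef_pos: [0.5218, -0.261, 0.0177]
tool_rot: [-2.425, -1.992, -0.0]
force: [11.8, 0.0, -2.9]
width: -0.001
```

```bash
python3 st.py
```

```text
[ 0.5218 -0.261   0.0177] z [-0.002  0.002 -1.   ] jaw [ 0.981 -0.194 -0.002] F [11.8  0.  -2.9] w -0.001 t 52.6 q6 -0.31300552470053267
```

Request:
apply_moves([
  [[1,15,0,0,0],[1,20,0,5,0],[1,0,0,35,0],[1,0,0,40,0],[1,0,0,40,0],[1,-30,14,10,0],[1,-30,14,0,0],[1,-30,14,0,0],[1,-30,14,0,0],[1,-30,14,0,0],[1,-12,6,0,0],[1,0,0,0,0]],
])

```text
clock: 53.6
eef_pos: [0.3806, -0.1801, 0.1465]
tool_rot: [-2.416, -1.982, 0.013]
force: [-0.1, -0.0, -0.3]
width: 0.004
```

```bash
python3 st.py; python3 -c "
from placed import *
placed(['red','orange','yellow','green','blue'])"
```

```text
[ 0.3806 -0.1801  0.1465] z [-0.017  0.008 -1.   ] jaw [ 0.981 -0.195 -0.018] F [-0.1 -0.  -0.3] w 0.004 t 53.6 q6 -0.3049495677718548
red [(np.float64(0.2074), np.float64(-0.0073), np.int32(1330)), (np.float64(0.2038), np.float64(-0.0068), np.int32(62))] tri z (array([ 0.4851, -0.1846,  0.0566]), np.float64(0.0012))
orange [(np.float64(0.1671), np.float64(-0.0033), np.int32(1619)), (np.float64(0.165), np.float64(-0.0048), np.int32(104))] tri z (array([ 0.5065, -0.1502,  0.0583]), np.float64(0.001))
yellow [(np.float64(0.1239), np.float64(-0.0042), np.int32(1794)), (np.float64(0.1194), np.float64(-0.0047), np.int32(71))] tri z (array([ 0.5284, -0.1118,  0.0566]), np.float64(0.0003))
green [(np.float64(0.0825), np.float64(0.015), np.int32(8)), (np.float64(0.077), np.float64(-0.0064), np.int32(42))] tri z (array([ 0.5552, -0.0822,  0.0569]), np.float64(0.0175))
blue [None, (np.float64(0.036), np.float64(-0.0057), np.int32(60))] tri z None
```

Request:
apply_moves([
  [[1,4,-3,-35,0],[1,4,-3,-35,0],[1,0,-1,-30,0],[1,0,0,-20,0],[1,0,0,0,0]],
])

```text
clock: 54.12
eef_pos: [0.3935, -0.1902, 0.0236]
tool_rot: [-2.419, -1.985, 0.012]
force: [-0.7, 0.8, -1.4]
width: 0.003
```

```bash
python3 st.py
```

```text
[ 0.3935 -0.1902  0.0236] z [-0.014  0.005 -1.   ] jaw [ 0.981 -0.195 -0.015] F [-0.7  0.8 -1.4] w 0.003 t 54.1167 q6 -0.3099945856941097
```

Request:
apply_moves([
  [[1,9,-3,-4,0],[1,12,-7,0,0],[1,12,-8,0,0],[1,12,-7,0,0],[1,12,-7,0,0],[1,12,-6,0,0],[1,10,-5,0,0],[1,10,-4,0,0],[1,8,-3,0,0],[1,0,0,0,0]],
])

```text
clock: 54.95
eef_pos: [0.4957, -0.2445, 0.0204]
tool_rot: [-2.405, -1.974, 0.027]
force: [-1.4, 0.2, 0.6]
width: 0.0
```

```bash
python3 st.py
```

```text
[ 0.4957 -0.2445  0.0204] z [-0.033  0.012 -0.999] jaw [ 0.98  -0.195 -0.035] F [-1.4  0.2  0.6] w 0.0 t 54.95 q6 -0.3035135779193506
```

Request:
apply_moves([
  [[1,7,-3,0,0],[1,7,-3,0,0],[1,6,-2,0,0],[1,5,-1,0,0],[1,4,0,0,0],[1,0,0,0,0]],
])

```text
clock: 55.45
eef_pos: [0.5243, -0.254, 0.0207]
tool_rot: [-2.4, -1.97, 0.036]
force: [-11.3, 0.2, 4.8]
width: -0.0
```

```bash
python3 st.py
```

```text
[ 0.5243 -0.254   0.0207] z [-0.041  0.013 -0.999] jaw [ 0.98  -0.195 -0.043] F [-11.3   0.2   4.8] w -0.0 t 55.45 q6 -0.2926856132154882
```

Request:
apply_moves([
  [[1,3,0,0,0],[1,2,0,0,0],[1,0,0,0,0],[1,-12,0,0,0],[1,-20,0,0,0],[1,-20,0,10,0],[1,-5,0,35,0],[1,0,0,40,0],[1,0,0,40,0],[1,0,0,40,0],[1,0,0,40,0],[1,0,0,0,0]],
])

```text
clock: 56.45
eef_pos: [0.4599, -0.2526, 0.2349]
tool_rot: [-2.395, -1.966, 0.05]
force: [0.1, -1.5, 1.4]
width: 0.003
```

```bash
python3 st.py; python3 -c "
from placed import *
W=cap('wrist');S=cap('side')
P=PIN;A=np.radians(-90.1);U=np.array([np.cos(A),np.sin(A)]);V=np.array([-U[1],U[0]])
RB=[np.r_[P+a*U+b*V,.06] for a,b in ((.015,-.045),(.27,-.045),(.27,.045),(.015,.045))]
gw=grips(W,matmask(W,RB));gs=grips(S,matmask(S,RB))
for k in ['red','orange','yellow','green','blue']:
  for n,c,g in (('W',W,gw),('S',S,gs)):
    if k in g:
      p=onz(c,g[k][0],.06)[0,:2]-P;print(k,n,(p@U).round(4),(p@V).round(4),g[k][1])
a=cv2.resize(W['color'],(400,300));b=cv2.resize(S['color'][100:225,210:377],(400,300),interpolation=cv2.INTER_CUBIC)
cv2.imwrite('pics/m.png',cv2.cvtColor(np.vstack([np.hstack([a,b])]),cv2.COLOR_RGB2BGR))
"
```

```text
[ 0.4599 -0.2526  0.2349] z [-0.052  0.012 -0.999] jaw [ 0.979 -0.195 -0.053] F [ 0.1 -1.5  1.4] w 0.003 t 56.45 q6 -0.3466219488996471
red W 0.2072 -0.0086 825
red S 0.2017 -0.0105 76
orange W 0.167 -0.0041 974
orange S 0.1619 -0.0051 127
yellow W 0.1241 -0.005 1006
yellow S 0.1169 -0.0074 80
green S 0.0742 -0.0077 43
blue S 0.0329 -0.0069 69
```

View pics/m.png

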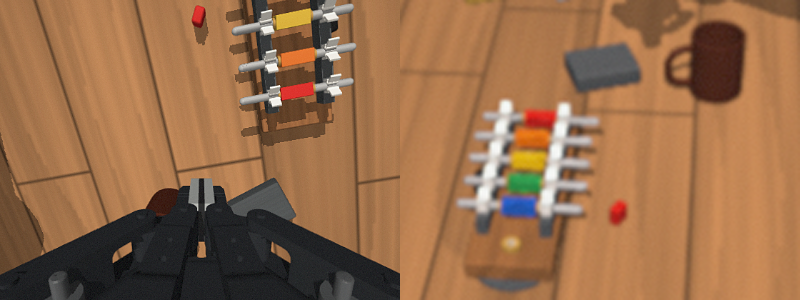

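```bash
python3 -c "
from placed import *
W=cap('wrist');c=W['color'][95:195,320:470]
cv2.imwrite('pics/n.png',cv2.cvtColor(cv2.resize(c,(795,530),interpolation=cv2.INTER_CUBIC),cv2.COLOR_RGB2BGR))"
```

```text
(no output)
```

View pics/n.png

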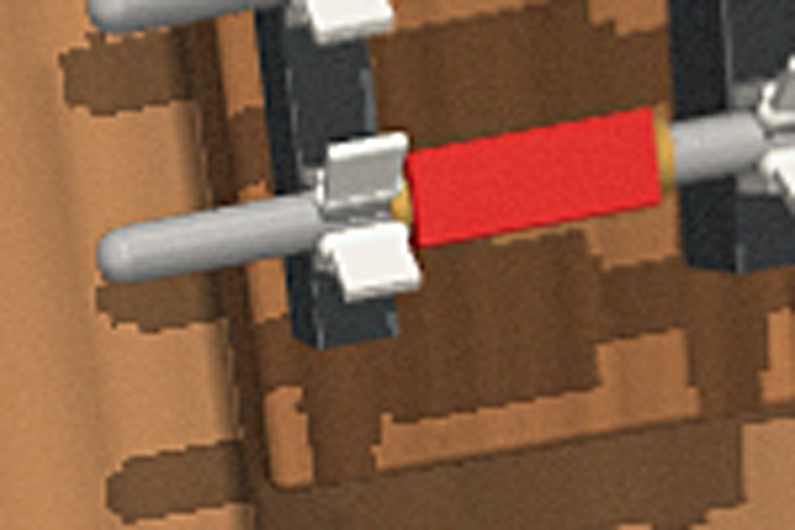

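Everything is home. Red sits about 8 mm forward in its clip, which is close to the 10 mm limit, so I'll nudge its front tip rearward about 5 mm while the rack rests on the black stop.

Request:
apply_moves([
  [[1,0,13,-20,0],[1,0,13,-25,0],[1,0,12,-30,0],[1,0,2,-35,0],[1,0,0,-30,0],[1,0,0,-25,0],[1,0,0,-8,0],[1,0,0,0,0]],
])

```text
clock: 57.27
eef_pos: [0.4522, -0.207, 0.0361]
tool_rot: [-2.382, -1.955, 0.06]
force: [0.8, 0.6, -0.3]
width: -0.002
```

```bash
python3 st.py
```

```text
[ 0.4522 -0.207   0.0361] z [-0.068  0.021 -0.997] jaw [ 0.978 -0.194 -0.07 ] F [ 0.8  0.6 -0.3] w -0.002 t 57.2667 q6 -0.2739511665462863
```

Request:
apply_moves([
  [[1,8,-3,9,0],[1,10,-3,6,0],[1,8,0,0,0],[1,6,0,0,0],[1,0,0,0,0]],
])

```text
clock: 57.68
eef_pos: [0.4895, -0.215, 0.0574]
tool_rot: [-2.386, -1.957, 0.056]
force: [0.3, -0.0, 0.4]
width: -0.001
```

```bash
python3 st.py
```

```text
[ 0.4895 -0.215   0.0574] z [-0.063  0.019 -0.998] jaw [ 0.979 -0.195 -0.065] F [ 0.3 -0.   0.4] w -0.001 t 57.6833 q6 -0.2560934745911234
```

Request:
apply_moves([
  [[1,3,0,-1,0],[1,3,0,0,0],[1,3,0,0,0],[1,2,0,0,0]],
])

```text
clock: 58.02
eef_pos: [0.5021, -0.2152, 0.0576]
tool_rot: [-2.387, -1.958, 0.056]
force: [-4.7, -0.7, -0.7]
width: -0.002
```

```bash
python3 st.py; cat > homechk.py <<'E'
from placed import *
P=PIN;A=np.radians(-90.1);U=np.array([np.cos(A),np.sin(A)]);V=np.array([-U[1],U[0]])
RB=[np.r_[P+a*U+b*V,.06] for a,b in ((.015,-.045),(.27,-.045),(.27,.045),(.015,.045))]
for n in ('side','scene','wrist'):
  c=cap(n);g=grips(c,matmask(c,RB))
  for k in ['red','orange','yellow','green','blue']:
    if k in g: p=onz(c,g[k][0],.06)[0,:2]-P;print(n,k,(p@U).round(4),(p@V).round(4),g[k][1])
E
python3 homechk.py
```

```text
[ 0.5021 -0.2152  0.0576] z [-0.062  0.018 -0.998] jaw [ 0.979 -0.195 -0.064] F [-4.7 -0.7 -0.7] w -0.002 t 58.0167 q6 -0.24681336071313015
side red 0.2015 -0.0091 79
side orange 0.1622 -0.0054 127
side yellow 0.1168 -0.0072 81
side green 0.0742 -0.0079 44
side blue 0.0327 -0.0066 69
scene red 0.2104 -0.0059 113
scene orange 0.1756 -0.0018 37
scene blue 0.045 -0.0056 34
wrist red 0.2066 -0.007 4617
wrist orange 0.1667 -0.0039 5155
wrist yellow 0.1246 -0.0053 5459
```

Request:
apply_moves([
  [[1,3,0,0,0],[1,2,0,0,0],[1,0,0,0,0]],
])

```text
clock: 58.42
eef_pos: [0.5063, -0.2153, 0.0574]
tool_rot: [-2.387, -1.957, 0.058]
force: [-3.9, -0.3, 2.1]
width: -0.001
```

```bash
python3 st.py; python3 homechk.py | grep red
```

```text
[ 0.5063 -0.2153  0.0574] z [-0.064  0.018 -0.998] jaw [ 0.979 -0.195 -0.066] F [-3.9 -0.3  2.1] w -0.001 t 58.4167 q6 -0.24301814972992386
side red 0.2013 -0.0051 75
scene red 0.2105 -0.0027 112
wrist red 0.2066 -0.003 4592
```

Red is now about 3 mm off centre. Retreat, check, hand in.

Request:
apply_moves([
  [[1,-10,0,0,0],[1,-20,0,0,0],[1,-20,0,20,0],[1,-10,0,40,0],[1,0,0,40,0],[1,0,0,40,0],[1,0,0,40,0],[1,0,0,20,0],[1,0,0,0,0],[1,0,0,0,0]],
])

```text
clock: 59.4
eef_pos: [0.4363, -0.2122, 0.2646]
tool_rot: [-2.387, -1.959, 0.051]
force: [0.1, 0.4, -0.9]
width: -0.0
```

```bash
python3 st.py; python3 homechk.py; python3 -c "
from station import robot
print(robot.hand_in())"
```

```text
[ 0.4363 -0.2122  0.2646] z [-0.059  0.02  -0.998] jaw [ 0.979 -0.195 -0.062] F [ 0.1  0.4 -0.9] w -0.0 t 59.4 q6 -0.30355307526706266
side red 0.2014 -0.0059 79
side orange 0.1622 -0.0054 129
side yellow 0.1171 -0.0073 81
side green 0.0744 -0.0079 43
side blue 0.0327 -0.0066 69
scene red 0.2102 -0.0024 116
scene orange 0.1739 -0.0007 44
scene blue 0.0443 -0.006 40
wrist red 0.2073 -0.0029 680
wrist orange 0.1666 -0.0041 810
wrist yellow 0.1238 -0.005 791
wrist green 0.0794 0.0134 8
the job is handed in; nothing more can be done
None
```

I swung the rack out to the red stop and clipped in all five burnishers: red in clip 4, orange 3, yellow 2, green 1 and blue 0. I then pushed the loaded rack home against the black stop, let go, and handed the job in at about 59 s; no verdict was reported.

**Last checks:**
- **Seating:** The last pictures showed every tool in its own clip and square to the rack. Grip heights measured with the rack out fit the 54 mm home height.
- **Centring:** Every reliable measurement put the tools within about 8 mm of their clip places, and red, orange and yellow within about 5 mm by the wrist camera.
- **Rack and bystanders:** The rack stood at the black stop and the gripper was clear. I never touched the mug, pot or steel block.

**Shakier points:**
- **Cameras disagreed:** They differed by 2 to 5 mm. The last wrist and scene readings missed green, so its 8 mm comes from the side camera alone.
- **Rack drift while clipping:** Pressing the tools in moved the rack to about 0.42 rad. That was still above the 0.38 limit, and I pushed it back to the red stop before sending it home.
- **Red was close to the limit:** It sat about 6 to 8 mm off with the rack out, against the 10 mm allowed. I nudged it back to about 3 mm once the rack was home, so its margin in step 2 was small.

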